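# Open the dial lid of the milling-ball jar and tip the balls into the tray

## Task

Empty the milling balls out of the jar on the tilting stand. While the jar stands upright, turn the dial on its lid until the largest hole lies over the port in the lid (on the jar's pouring side), put the grey tray on the bench under the pouring side, then tip the jar over by its handle and rock it if needed until all three balls are in the tray. Finish with the jar swung back fully upright, the dial left on the largest hole and the tray standing flat on the bench with the balls in it, and do not knock the bottle, the empty glass or the tip box.

Things in the scene. Friction and masses are not known exactly. Their poses are not given: they have to be found in the camera images.
- stand: grey stand bolted to the bench: base plate 156 mm (x) by 145 mm (y -100 to +45), 10 mm thick; two cheeks (x 62 to 74 mm either side, 50 mm wide, 180 mm high) carry the clear jar. Origin: on the bench under the jar's pivot, z up. +y is the pouring side, to which the jar tips (a black lip on the lid marks it); the handle is on the -y side. Its yaw varies by up to 0.35 rad
- pivot (a point): centre of the jar's pivot on the stand, 160 mm above the bench; the pivot line is the stand's x axis. Does not move
- landing (a point): point on the bench 115 mm from the stand's origin along stand +y, where the balls come down. A tray centred here, its y along the stand's y and its tab away from the stand, is 8 mm clear of the base plate and catches them. The tipped jar's rim comes down to 55 mm above the bench, over the tray wall
- jar (a joint): tilt of the clear jar (100 mm diameter, 106 mm tall, bottom 20 mm below the pivot), rad: 0 upright at its stop, growing as it tips to the pouring side, 2.15 the other stop. A stiff pivot (0.32 N m, some 3 to 5 N at the handle): it stays where it is left. Balls run out from about 1.7 on; 2.05 held a second empties it, else rock it
- tip_handle (a point): middle of the tipping handle, a 12 mm steel bar 76 mm long, parallel to stand x, its middle 60 mm free. Jar upright: 95 mm from the pivot towards stand -y, 65 mm above it (225 mm over the bench), 41 mm from the lid's rim. It moves on a circle of 115 mm about the pivot. Pinch it or cage it loosely from above, fingers closing along stand y; it turns in loose fingers
- dial (a joint): turn of the aluminium dial disc on the jar's lid, rad, growing anticlockwise from above. 0: the largest hole (37 mm) is right over the lid's 38 mm port, on the pouring side; 1.57: the medium hole (14 mm); 3.14: the smallest (8 mm). Holes are 32 mm off the axis. No click at 0; stops at -1.2 and 3.4; starts between 0.9 and 1.5. Friction 0.05 N m. Balls pass only the largest hole
- dial_grip (a point): point on the dial's axis inside its upright black grip bar (54 mm long, 12 mm thick). This point's x axis is the bar's length, 55 degrees clockwise of the largest hole seen from above; z is the dial axis. Jar upright: the point is 276.5 mm, the bar's top 290.5 mm, the disc's upper face 254.5 mm above the bench
- tray: loose grey plastic tray, 150 mm (x) by 124 mm (y), walls 40 mm high and 6 mm thick, about 0.3 kg. Origin: centre of its underside, z up. On the middle of its +y wall stands a grip tab
- tray_grip (a point): point in the tray's grip tab: the tab is 70 mm long (tray x), 10 mm thick (tray y), its top 62 mm above the bench; this point is 60 mm from the tray's centre along tray +y and 50 mm above the bench. The tray can be dragged or pushed along the bench by it
- ball1_center (a point): white ceramic milling ball, 18 mm diameter, 12 g; starts inside the jar with the other two; the point is its centre
- ball2_center (a point): white ceramic milling ball, 18 mm diameter, 12 g; starts inside the jar with the other two; the point is its centre
- ball3_center (a point): white ceramic milling ball, 18 mm diameter, 12 g; starts inside the jar with the other two; the point is its centre
- ball1: the same ball as its centre point (the origin turns with the ball: use the centre point)
- ball2: the same ball as its centre point (the origin turns with the ball: use the centre point)
- ball3: the same ball as its centre point (the origin turns with the ball: use the centre point)
- bottle: bystander: brown glass bottle, 64 mm diameter, 150 mm tall with black cap; origin at the centre of its underside
- glass_jar: bystander: empty open glass, 72 mm diameter, 90 mm tall; origin at the centre of its underside
- tip_box: bystander: closed box 120 by 85 by 72 mm, blue with a white lid; origin at the centre of its underside
Mind the look-alikes: they are no part of the job. Of the things shaped like the tray, the grey one is meant.

How it is judged (in metres and radians):
On the way, in this order (a step that is already met when the one before it is completed fails the run):
1. with the jar upright, the dial is turned to the largest hole (within 0.2 rad of its port) (value of joint dial between -0.2 and 0.2 rad and value of joint jar below 0.15 rad), for 0.2 s.
2. the jar is tipped past 1.6 rad with the dial on the largest hole (value of joint dial between -0.25 and 0.25 rad and value of joint jar above 1.6 rad), for 0.2 s.
At the end, for the whole second after the job is handed in: All three balls lie still inside the tray's walls; the tray stands flat on the bench (tilt below 0.1 rad); the jar is back upright (joint below 0.15 rad); the dial is still within 0.25 rad of the largest hole; the bottle, glass and tip box stand upright (x of ball1_center in the frame of tray between -0.075 and 0.075 m and y of ball1_center in the frame of tray between -0.062 and 0.062 m and z of ball1_center in the frame of tray between 0 and 0.045 m and linear speed of each of ball1, ball2, ball3 below 0.05 m/s and x of ball2_center in the frame of tray between -0.075 and 0.075 m and y of ball2_center in the frame of tray between -0.062 and 0.062 m and z of ball2_center in the frame of tray between 0 and 0.045 m and x of ball3_center in the frame of tray between -0.075 and 0.075 m and y of ball3_center in the frame of tray between -0.062 and 0.062 m and z of ball3_center in the frame of tray between 0 and 0.045 m and angle between tray's own z axis and vertical below 0.1 rad and height (world z) of tray below 0.01 m and value of joint jar below 0.15 rad and value of joint dial between -0.25 and 0.25 rad and angle between each of bottle, glass_jar, tip_box's own z axis and vertical below 0.3 rad); the robot touches nothing.
It fails at once if the brown bottle is knocked over or shoved more than 40 mm (angle between bottle's own z axis and vertical above 0.5 rad or distance of bottle from where it was at the start of the episode above 0.04 m).
It fails at once if the empty glass is knocked over or shoved more than 40 mm (angle between glass_jar's own z axis and vertical above 0.5 rad or distance of glass_jar from where it was at the start of the episode above 0.04 m).
It fails at once if the tip box is knocked over or shoved more than 40 mm (angle between tip_box's own z axis and vertical above 0.5 rad or distance of tip_box from where it was at the start of the episode above 0.04 m).
It also fails if it takes over 67 s, if anything falls off the work surface, if the arm or the gripper's body presses on something with over 40 N, if the wrist force passes 120 N, or if a joint passes its speed limit or range.

## Robot

A 6-joint arm with a two-finger parallel gripper is mounted at the origin on the work surface. World frame = base frame: x ahead of the robot, y to its left, z up, the work surface at z = 0. Lengths are in mm, angles in degrees, forces in N, time in s.
With the tool pointing down it reaches from about 300 to 850 mm from the base axis. Payload 4.2 kg.
Tool frame: the origin (TCP) lies midway between the tips of the shut fingers; the grasp point (between the pads) lies 19 mm behind it; x points along the fingers, z is the direction in which the jaws open and shut, and the axes are right-handed (so a half turn about x gives the same grasp; the last joint's range is limited). The gripper opens to 91 mm and grips with 3 to 60 N. Pads are 32 mm wide; open, the fingers measure 118 mm over their backs; the gripper's body (76 mm by 178 mm) begins 60 mm behind the grasp point.
Start: joints at [-74.599, 18.312, 89.639, -0, 72.044, -1.146], TCP at [163.764, -551.203, 213.976] pointing down, gripper open.
Joint ranges: [-177.97, 177.97], [-48.28, 115.42], [12.27, 149.76], [-77.06, 257.06], [2.81, 150.46], [-146.56, 146.56]. Speed limits (degrees/s): [147.25, 147.25, 180, 180, 180, 180].

## Interface

Orientations are given as [roll, pitch, yaw] about the fixed x, y, z axes, in that order (R = Rz(yaw) Ry(pitch) Rx(roll)).
In Python, from workcell import env gives the robot as it stands.
- The arm moves only by the tool send_rows, never from a script. Its argument "commands" is a list that holds one entry, the list of rows, each a list of 6 numbers: the shift along the tool's x, y, z normalised to -1 to 1, where 1 is 0.1 m, then the turn, a rotation vector about the tool's x, y, z normalised to -1 to 1, where 1 is 2 pi rad. In form: [[[x, y, z, wx, wy, wz], ...]]. A call has 1 to 20 rows; each row is the pose to reach, as a shift and turn from the pose commanded when the call began, along the tool's axes at that moment, turning the shorter way round; what a row does not reach only later rows make up. A row lasts 1/8 s, in which the tool goes at most 62.5 mm and 10.7 degrees, less where a joint would pass 70% of its speed; a pose out of reach is approached as far as the arm can. A call with a number of a shift or a turn outside -1 to 1 is refused whole. A call with a gripper value outside its range is refused whole. "jaw" is the closure, from -1 (fully open) to 1 (shut), so that 0 is half open, set as the call begins (left out, the last holds). The fingers move at their own pace and stop on an object; "force" is the grip in N (left out, the last holds). Time passes only in rows, so rows that repeat a pose let the fingers close. It gives the time, the measured TCP pose, the force and the opening at its end, in the units of the state.
- env.state(): the state, without advancing time (a new reading comes with each control period).
- env.grab_frame(name): name is "side" or "top"; returns (picture, depth): 420x560x3 uint8, red, green, blue; 420x560 float32, mm along the optical axis (not along the pixel's ray), 0 where there is no reading.
- env.get_calibration(name): a dict with "mtx" (3x3 intrinsics, pixels), "dist_coeffs" ([k1, k2, p1, p2, k3] as OpenCV has them; the pictures are not rectified), "camera_from_world" (4x4, takes a point from world to camera coordinates). Camera axes: x right, y up, looking along -z (the intrinsics and any distortion apply to the point x, -y, -z); pixel columns grow to the right and rows downward; lengths in mm; the calibration is good to about 2 mm. A picture is of the moment at which its call begins. get_calibration takes no time and is no camera call.
- env.job_done(): hands the job in, once; it reports no verdict.
The state is a dict: "time_s": time; "qpos": joint angles; "qvel": joint speeds; "effort": joint torques, N m; "ee_pos": TCP position; "ee_rot": TCP orientation; "force": force on the tool from outside, world axes, zero at the start; "torque": the same for the moment, N m; "gripper_width": finger opening in mm.
Only numpy, scipy, OpenCV 4.12 (cv2) and the standard library are available. Lean on these libraries where they do the work, as an engineer would, in place of code of your own. Each camera call takes 0.05 s, during which the arm holds its last target.

## Working session

There is one attempt and no reset: what is moved stays moved. The work goes in short steps, Python scripts to look and compute and a tool call to move; the robot and the scene stay as the last step left them, time stands still between calls to the robot, and variables do not carry over. Pictures are saved under pics/ and viewed, and the job is handed in when it is done.

Besides the shell and the picture viewer there is one more tool, called after ">>>" as name(argument=value, ...), one argument or row to a line, values as JSON. send_rows: Moves the arm, as the interface text tells. Its arguments: {"type":"object","properties":{"commands":{"type":"array","items":{"type":"array","items":{"type":"array","items":{"type":"number","minimum":-1,"maximum":1}}}},"jaw":{"type":"number"},"force":{"type":"number"}},"required":["commands"]}

```bash
mkdir -p pics; ls; cat > h.py <<'E'
import numpy as np, cv2
from workcell import env
def grab(n,tag):
    im,d=env.grab_frame(n); cv2.imwrite(f'pics/{tag}.png',cv2.cvtColor(im,cv2.COLOR_RGB2BGR)); np.save(f'pics/{tag}_d.npy',d); return im,d
def ray(n,uv):
    c=env.get_calibration(n);K=np.array(c['mtx']);D=np.array(c['dist_coeffs']);T=np.array(c['camera_from_world'])
    p=cv2.undistortPoints(np.array(uv,float).reshape(-1,1,2),K,D).reshape(-1,2)
    dc=np.c_[p[:,0],-p[:,1],-np.ones(len(p))]
    R=T[:3,:3];o=-R.T@T[:3,3]; return o,dc@R   # world dirs with unit depth
def onplane(n,uv,z):
    o,d=ray(n,uv); s=(z-o[2])/d[:,2]; return o+d*s[:,None]
def bydepth(n,uv,dep):
    o,d=ray(n,uv); return o+d*np.array(dep).reshape(-1,1)
def proj(n,P):
    c=env.get_calibration(n);K=np.array(c['mtx']);D=np.array(c['dist_coeffs']);T=np.array(c['camera_from_world'])
    q=np.atleast_2d(P)@T[:3,:3].T+T[:3,3]; q=q*[1,-1,-1]
    return cv2.projectPoints(q.reshape(-1,1,3),np.zeros(3),np.zeros(3),K,D)[0].reshape(-1,2)
E
python3 - <<'E'
from h import *
print(env.state())
for n in('top','side'):
    grab(n,n+'0'); c=env.get_calibration(n); T=np.array(c['camera_from_world']); print(n,c['mtx'],c['dist_coeffs'],-T[:3,:3].T@T[:3,3],T[:3,:3])
E
```

```text
pics
{'time_s': 0.0, 'qpos': array([-7.45979855e+01,  1.83518625e+01,  8.97057856e+01, -1.87196149e-03,
        7.20442076e+01, -1.14565101e+00]), 'qvel': array([ 0.02659196, -0.06161257, -0.00052848, -0.03351444,  0.10633135,
       -0.00773914]), 'effort': array([-2.79866465e-03, -4.12465131e+01, -2.31976640e+01,  7.24805100e-02,
        4.57319536e-02, -1.46857628e-04]), 'ee_pos': array([ 163.62703223, -550.70208412,  213.12227146]), 'ee_rot': array([179.8553963 ,  89.89812881, 106.40364048]), 'force': array([0.06747728, 0.58868073, 0.55442006]), 'torque': array([-0.04113492, -0.04219452,  0.0049453 ]), 'gripper_width': 91.18606183896715}
top [[434.3220858    0.         281.83590267]
 [  0.         434.3220858  213.53093358]
 [  0.           0.           1.        ]] [-0.09258269  0.          0.          0.          0.        ] [ 396.08958811  -38.77135057 1283.19324951] [[-0.01869399 -0.9994621  -0.02694534]
 [ 0.99128597 -0.02204234  0.12987018]
 [-0.13039427 -0.02428274  0.99116481]]
side [[387.28352661   0.         281.22448885]
 [  0.         387.28352661 207.65869014]
 [  0.           0.           1.        ]] [0.03172542 0.         0.         0.         0.        ] [  5.84161759 532.57716173 710.8335309 ] [[-0.73735624 -0.67537606  0.01315101]
 [ 0.39869122 -0.41939881  0.81556726]
 [-0.54529908  0.6066068   0.57851284]]
```

View pics/top0.png

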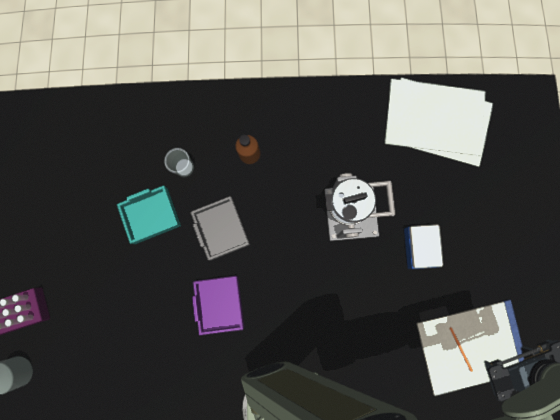

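View pics/side0.png

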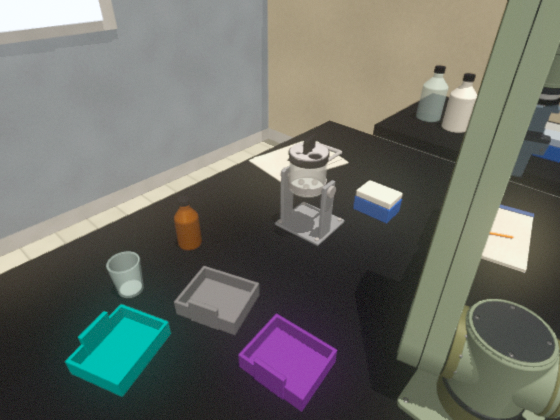

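```bash
python3 - <<'E'
import cv2,numpy as np
a=cv2.imread('pics/top0.png')
cv2.imwrite('pics/top0a.png',cv2.resize(a[155:255,310:410],None,fx=6,fy=6,interpolation=cv2.INTER_CUBIC))
cv2.imwrite('pics/top0b.png',cv2.resize(a[170:350,105:265],None,fx=4,fy=3.3333,interpolation=cv2.INTER_CUBIC))
b=cv2.imread('pics/side0.png')
cv2.imwrite('pics/side0a.png',cv2.resize(b[130:250,260:360],None,fx=5,fy=5,interpolation=cv2.INTER_CUBIC))
E
```

```text
(no output)
```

View pics/top0a.png

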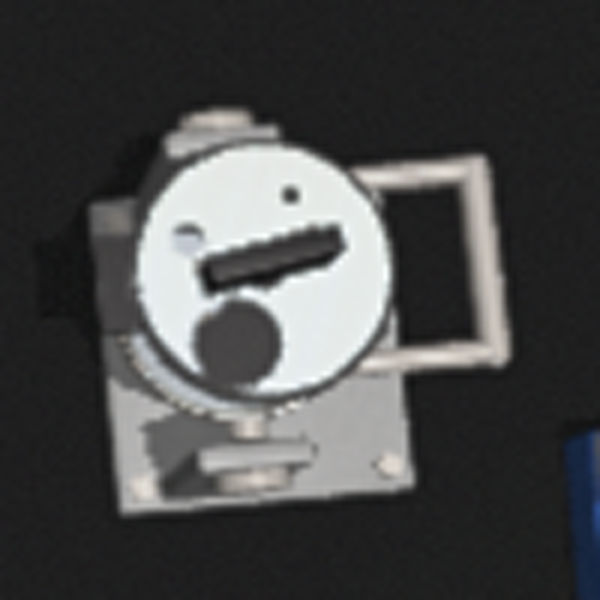

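View pics/top0b.png

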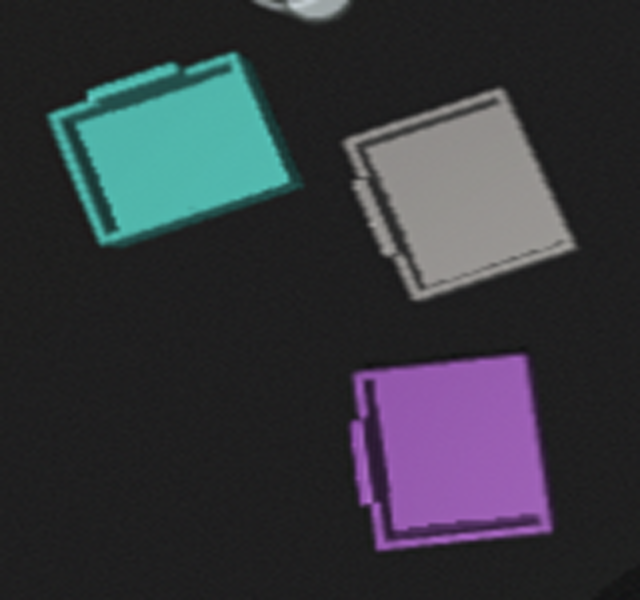

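View pics/side0a.png

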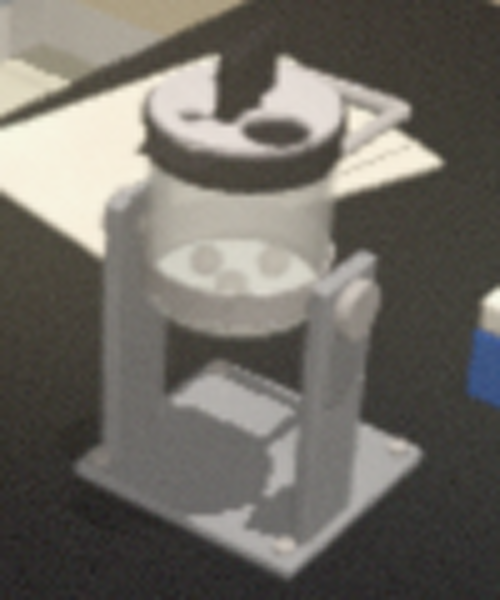

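```bash
python3 - <<'E'
from h import *
im=cv2.imread('pics/top0.png'); d=np.load('pics/top0_d.npy')
hsv=cv2.cvtColor(im,cv2.COLOR_BGR2HSV)
vv,uu=np.mgrid[0:420,0:560]
uv=np.c_[uu.ravel(),vv.ravel()]
P=bydepth('top',uv,d.ravel()).reshape(420,560,3)
roi=np.zeros((420,560),bool); roi[160:245,315:405]=1
def stat(name,m):
    print(name,m.sum(),'mean',P[m].mean(0).round(1),'zmed',np.median(P[m][:,2]).round(1))
    pts=np.argwhere(m)[:,::-1].astype(np.float32); print('  px',cv2.minAreaRect(pts))
disc=roi&(abs(P[...,2]-254.5)<6)
stat('disc',disc)
h=P[disc][:,:2].astype(np.float32); print(cv2.minEnclosingCircle(h)); print(cv2.fitEllipse(cv2.convexHull(h)))
white=roi&(hsv[...,2]>200)&(hsv[...,1]<30)
cs=max(cv2.findContours(white.astype(np.uint8),0,1)[0],key=cv2.contourArea); w=onplane('top',cv2.convexHull(cs).reshape(-1,2),254.5)[:,:2].astype(np.float32)
print('white',cv2.fitEllipse(w),cv2.minEnclosingCircle(w))
# bar
bar=roi&(P[...,2]>275)&(P[...,2]<300); stat('bar',bar)
r=cv2.minAreaRect(P[bar][:,:2].astype(np.float32));print('bar',r)
dark=roi&(hsv[...,2]<70)
n,l,s,c=cv2.connectedComponentsWithStats(dark.astype(np.uint8))
for i in range(1,n):
    if s[i,4]>15: print(i,s[i],c[i],onplane('top',c[i],254.5))
hm=roi&(abs(P[...,2]-228)<12)&(uu>372); stat('handle',hm); print(cv2.minAreaRect(P[hm][:,:2].astype(np.float32)))
base=roi&(abs(P[...,2]-10)<4); stat('base',base); print('base',cv2.minAreaRect(P[base][:,:2].astype(np.float32)),cv2.boxPoints(cv2.minAreaRect(P[base][:,:2].astype(np.float32))))
tr=np.zeros_like(roi);tr[185:270,185:255]=1; tt=tr&(abs(P[...,2]-40)<6); stat('tray',tt); rr=cv2.minAreaRect(P[tt][:,:2].astype(np.float32));print(rr,cv2.boxPoints(rr))
tb=tr&(P[...,2]>50); stat('tab',tb); rr=cv2.minAreaRect(P[tb][:,:2].astype(np.float32));print(rr)
for nm,(a,b,c_,d_) in dict(bottle=(130,170,230,265),glass=(145,180,160,197),box=(220,275,400,446)).items():
    m=np.zeros_like(roi);m[a:b,c_:d_]=1;m&=P[...,2]>15; stat(nm,m);print(P[m].min(0).round(),P[m].max(0).round())
E
```

```text
disc 1385 mean [ 561.2 -182.3  253.5] zmed 253.6
  px ((350.800048828125, 198.4000244140625), (50.087921142578125, 43.826927185058594), 26.56505012512207)
((559.2883911132812, -178.1494598388672), 62.35375213623047)
((561.8919067382812, -178.9822235107422), (106.56985473632812, 123.66044616699219), 2.559478521347046)
white ((562.0979614257812, -186.005126953125), (97.6976318359375, 99.06892395019531), 162.313720703125) ((561.9216918945312, -186.12234497070312), 49.729209899902344)
bar 139 mean [ 560.9 -185.   289.4] zmed 290.2
  px ((355.0882873535156, 197.3529815673828), (5.5783185958862305, 24.253562927246094), 75.96376037597656)
bar ((561.7688598632812, -185.3045196533203), (12.150882720947266, 54.496219635009766), 12.78602409362793)
1 [ 315  160   90   85 4175] [360.9908982  197.66443114] [[ 565.55088108 -204.03866377  254.5       ]]
3 [374 186  15  27 323] [381.15789474 198.84520124] [[ 561.62679648 -252.36826801  254.5       ]]
4 [344 193  23  11  88] [355.29545455 197.84090909] [[ 565.42345179 -190.35415467  254.5       ]]
6 [348 206   8  12  22] [352.27272727 209.5       ] [[
[... 1102 characters left out ...]
485839844), 12.87500286102295)
((442.95758056640625, 112.34423828125), (312.0768127441406, 52.32764434814453), 63.2503547668457)
bottle 532 mean [734.7  82.8 113.1] zmed 103.3
  px ((245.8500213623047, 149.5500030517578), (31.30654525756836, 24.6657657623291), 71.56504821777344)
[396. -39.  15.] [ 779.  120. 1283.]
glass 468 mean [713.  287.2  77.3] zmed 64.4
  px ((180.55001831054688, 161.85000610351562), (32.57145690917969, 25.298219680786133), 18.43494987487793)
[396. -39.  16.] [ 747.  326. 1283.]
box 1424 mean [ 454.4 -401.7   72.4] zmed 71.1
  px ((423.9756164550781, 244.28045654296875), (46.491676330566406, 36.773704528808594), 83.6598129272461)
[ 395. -454.   15.] [ 516.  -39. 1283.]
```

```bash
python3 - <<'E'
from h import *
z=lambda pts:[(310+(x+.5)/6-.5,155+(y+.5)/6-.5) for x,y in pts]
def ang(p,q): v=q-p; return np.degrees(np.arctan2(v[1],v[0])).round(1),np.linalg.norm(v).round(1)
b=onplane('top',z([(413,487),(120,515),(100,300)]),10); print('base',b.round(1),ang(b[0],b[1]))
# handle outer bar centerline
hb=onplane('top',z([(477,160),(497,358)]),225); print('handle',hb.round(1),ang(hb[1],hb[0]),hb.mean(0))
# handle arms
for a in ([(365,175),(480,165)],[(370,360),(500,352)]):
    q=onplane('top',z(a),225); print(ang(q[1],q[0]))
tn=onplane('top',z([(217,115),(257,478)]),160); print('trunnion',tn.round(1),ang(tn[1],tn[0]))
hole=onplane('top',z([(238,343),(188,237),(290,194)]),254.5);c=np.array([562,-185.7,254.5]); print(hole.round(1),[ang(c,x) for x in hole])
im=cv2.imread('pics/top0.png'); d=np.load('pics/top0_d.npy')
vv,uu=np.mgrid[0:420,0:560]; P=bydepth('top',np.c_[uu.ravel(),vv.ravel()],d.ravel()).reshape(420,560,3)
m=(abs(P[...,2]-228)<8)&(uu>384)&(uu<400)&(vv>175)&(vv<225); X=P[m]; print(m.sum(),X.mean(0)); v=np.linalg.svd(X[:,:2]-X[:,:2].mean(0))[2][0]; print('hsvd',np.degrees(np.arctan2(v[1],v[0])),(X[:,:2]@v).ptp() if hasattr(np.ndarray,'ptp') else np.ptp(X[:,:2]@v))
E
```

```text
base [[ 491.5 -289.8   10. ]
 [ 481.1 -146.    10. ]
 [ 587.4 -139.6   10. ]] (np.float64(94.2), np.float64(144.2))
handle [[ 610.1 -280.5  225. ]
 [ 527.5 -284.4  225. ]] (np.float64(2.7), np.float64(82.8)) [ 568.81518209 -282.43209044  225.        ]
(np.float64(93.8), np.float64(48.0))
(np.float64(92.3), np.float64(53.6))
trunnion [[ 645.9 -181.8  160. ]
 [ 485.7 -193.   160. ]] (np.float64(4.0), np.float64(160.6))
[[ 532.1 -174.5  254.5]
 [ 575.3 -156.2  254.5]
 [ 591.9 -197.8  254.5]] [(np.float64(159.5), np.float64(31.9)), (np.float64(65.7), np.float64(32.3)), (np.float64(-22.0), np.float64(32.3))]
203 [ 565.07276395 -279.11617242  229.57129538]Traceback (most recent call last):
  File "<stdin>", line 14, in <module>
AttributeError: `ptp` was removed from the ndarray class in NumPy 2.0. Use np.ptp(arr, ...) instead.
```

```bash
cat > pl.py <<'E'
import numpy as np, json, sys, os
from scipy.spatial.transform import Rotation as Ro
from workcell import env
F='cmd.json'
def meas():
    s=env.state(); return np.array(s['ee_pos']),Ro.from_euler('xyz',s['ee_rot'],degrees=True).as_matrix()
def load():
    if os.path.exists(F):
        j=json.load(open(F)); return np.array(j['p']),np.array(j['R'])
    p,R=meas(); return np.array([163.764,-551.203,213.976]),ori(None,R)
def save(p,R): json.dump(dict(p=list(p),R=np.array(R).tolist()),open(F,'w'))
def ori(psi,R=None,lean=0):
    # tool down, jaw at yaw psi deg; lean deg: tool x tilts toward +jaw direction
    if psi is None: return R
    c,s=np.cos(np.radians(psi)),np.sin(np.radians(psi)); l=np.radians(lean)
    j=np.array([c,s,0]); x=np.array([0,0,-1.])*np.cos(l)+j*np.sin(l); z=j*np.cos(l)+np.array([0,0,1])*np.sin(l)
    return np.c_[x,np.cross(z,x),z]
def rel(p,R,p0,R0):
    d=R0.T@(np.array(p)-p0)/100; w=Ro.from_matrix(R0.T@R).as_rotvec()/(2*np.pi); return np.r_[d,w]
def plan(targets,p0=None,R0=None):
    """targets: list of (p,R,nrows) ; interpolated; prints rows"""
    if p0 is None: p0,R0=load()
    rows=[];pa,Ra=p0,R0
    for p,R,n in targets:
        p=np.array(p,float); rv=Ro.from_matrix(Ra.T@R).as_rotvec()
        for k in range(1,n+1):
            f=k/n; rows.append(rel(pa+(p-pa)*f,Ra@Ro.from_rotvec(rv*f).as_matrix(),p0,R0))
        pa,Ra=p,R
    rows=np.round(rows,3)+0.0
    print('['+','.join('['+','.join(f'{v:g}' for v in r)+']' for r in rows)+']', 'MAX',abs(rows).max())
    return rows
def sent(row):
    p0,R0=load(); row=np.array(row,float)
    save(p0+R0@(row[:3]*100),R0@Ro.from_rotvec(row[3:]*2*np.pi).as_matrix())
    p,R=meas(); pc,Rc=load(); s=env.state(); print('t',round(s['time_s'],2),'cmd',pc.round(1),'meas',p.round(1),'dang',np.degrees(Ro.from_matrix(Rc.T@R).magnitude()).round(2),'F',s['force'].round(1),'w',round(s['gripper_width'],1),'q',s['qpos'].round(0))
E
python3 - <<'E'
from pl import *
p,R=load(); print(R.round(3)); print('jaw yaw',np.degrees(np.arctan2(R[1,2],R[0,2])))
save(p,ori(np.degrees(np.arctan2(R[1,2],R[0,2]))))
E
```

```text
[[-0.     0.959  0.285]
 [ 0.002  0.285 -0.959]
 [-1.     0.    -0.002]]
jaw yaw -73.45403281492916
```

```bash
cat >> pl.py <<'E'
def chain(segs):
    """segs: list of target lists; each = one call. simulates sent rows and stores final to cmd_next.json"""
    p,R=load()
    for t in segs:
        rows=plan(t,p,R); r=rows[-1]
        p,R=p+R@(r[:3]*100),R@Ro.from_rotvec(r[3:]*2*np.pi).as_matrix()
    json.dump(dict(p=list(p),R=np.array(R).tolist()),open('cmd_next.json','w'))
def done():
    os.replace('cmd_next.json',F); sent(np.zeros(6))
E
python3 - <<'E'
from pl import *
p0,R0=load(); a=np.array([562,-185.6,340]); segs=[]
for k in range(1,6):
    f=k/5; q=p0+(a-p0)*f; q[2]=p0[2]+(a[2]-p0[2])*min(1,f*1.5)
    segs.append([(q,ori(-73.45+(12.8+73.45)*f),4)])
segs.append([((562,-185.6,264),ori(12.8),5)])
chain(segs)
E
```

```text
[[-0.095,0.243,-0.119,-0.012,0,0],[-0.189,0.486,-0.237,-0.024,0,0],[-0.284,0.729,-0.356,-0.036,0,0],[-0.378,0.972,-0.474,-0.048,0,0]] MAX 0.972
[[-0.095,0.267,-0.041,-0.012,0,0],[-0.189,0.534,-0.082,-0.024,0,0],[-0.284,0.801,-0.123,-0.036,0,0],[-0.378,1.068,-0.164,-0.048,0,0]] MAX 1.068
[[-0.095,0.267,0.04,-0.012,0,0],[-0.189,0.535,0.08,-0.024,0,0],[-0.284,0.802,0.121,-0.036,0,0],[-0.378,1.07,0.161,-0.048,0,0]] MAX 1.07
[[-0.032,0.243,0.118,-0.012,0,0],[-0.063,0.486,0.235,-0.024,0,0],[-0.095,0.73,0.353,-0.036,0,0],[-0.126,0.973,0.471,-0.048,0,0]] MAX 0.973
[[0,0.197,0.185,-0.012,0,0],[0,0.395,0.369,-0.024,0,0],[0,0.592,0.554,-0.036,0,0],[0,0.789,0.739,-0.048,0,0]] MAX 0.789
[[0.152,0,0,0,0,0],[0.304,0,0,0,0,0],[0.456,0,0,0,0,0],[0.608,0,0,0,0,0],[0.76,0,0,0,0,0]] MAX 0.76
```

```bash
python3 - <<'E'
from pl import *
p0,R0=load(); a=np.array([562,-185.6,340]); segs=[]
for k in range(1,7):
    f=k/6; q=p0+(a-p0)*f; q[2]=p0[2]+(a[2]-p0[2])*min(1,f*1.5)
    segs.append([(q,ori(-73.45+(12.8+73.45)*f),3)])
chain(segs)
E
```

```text
[[-0.105,0.27,-0.132,-0.013,0,0],[-0.21,0.54,-0.263,-0.027,0,0],[-0.315,0.81,-0.395,-0.04,0,0]] MAX 0.81
[[-0.105,0.294,-0.06,-0.013,0,0],[-0.21,0.588,-0.121,-0.027,0,0],[-0.315,0.882,-0.181,-0.04,0,0]] MAX 0.882
[[-0.105,0.3,0.015,-0.013,0,0],[-0.21,0.6,0.029,-0.027,0,0],[-0.315,0.9,0.044,-0.04,0,0]] MAX 0.9
[[-0.105,0.287,0.089,-0.013,0,0],[-0.21,0.574,0.177,-0.026,0,0],[-0.315,0.861,0.266,-0.04,0,0]] MAX 0.861
[[0,0.256,0.157,-0.013,0,0],[0,0.512,0.315,-0.026,0,0],[0,0.768,0.472,-0.04,0,0]] MAX 0.768
[[0,0.209,0.216,-0.013,0,0],[0,0.417,0.432,-0.026,0,0],[0,0.626,0.648,-0.04,0,0]] MAX 0.648
```

>>> send_rows(
  commands=[
    [[-0.105,0.27,-0.132,-0.013,0,0],[-0.21,0.54,-0.263,-0.027,0,0],[-0.315,0.81,-0.395,-0.04,0,0]],
  ],
  jaw=-1,
)

```text
time_s: 0.48
ee_pos: [230.6, -489.4, 245.3]
ee_rot: [168.4, 89.9, 109.5]
force: [0.4, -0.0, -0.4]
gripper_width: 90.9
```

>>> send_rows(
  commands=[
    [[-0.105,0.294,-0.06,-0.013,0,0],[-0.21,0.588,-0.121,-0.027,0,0],[-0.315,0.882,-0.181,-0.04,0,0]],
  ],
)

```text
time_s: 0.85
ee_pos: [297.0, -428.4, 276.9]
ee_rot: [167.6, 90.0, 123.1]
force: [-0.8, 0.6, -0.1]
gripper_width: 91.2
```

>>> send_rows(
  commands=[
    [[-0.105,0.3,0.015,-0.013,0,0],[-0.21,0.6,0.029,-0.027,0,0],[-0.315,0.9,0.044,-0.04,0,0]],
  ],
)

```text
time_s: 1.23
ee_pos: [363.4, -367.6, 308.4]
ee_rot: [166.4, 90.0, 136.3]
force: [0.8, -0.1, 0.1]
gripper_width: 91.1
```

>>> send_rows(
  commands=[
    [[-0.105,0.287,0.089,-0.013,0,0],[-0.21,0.574,0.177,-0.026,0,0],[-0.315,0.861,0.266,-0.04,0,0]],
  ],
)

```text
time_s: 1.6
ee_pos: [429.7, -306.6, 339.9]
ee_rot: [167.5, 89.9, 151.9]
force: [0.8, 0.1, 0.1]
gripper_width: 91.1
```

>>> send_rows(
  commands=[
    [[0,0.256,0.157,-0.013,0,0],[0,0.512,0.315,-0.026,0,0],[0,0.768,0.472,-0.04,0,0]],
  ],
)

```text
time_s: 1.98
ee_pos: [496.1, -245.7, 339.5]
ee_rot: [161.7, 89.9, 160.4]
force: [-0.1, 0.5, -0.4]
gripper_width: 91.3
```

>>> send_rows(
  commands=[
    [[0,0.209,0.216,-0.013,0,0],[0,0.417,0.432,-0.026,0,0],[0,0.626,0.648,-0.04,0,0],[0,0.626,0.648,-0.04,0,0]],
  ],
)

```text
time_s: 2.48
ee_pos: [562.8, -184.3, 338.9]
ee_rot: [144.0, 89.9, 157.1]
force: [0.5, -0.3, -0.6]
gripper_width: 91.1
```

```bash
python3 - <<'E'
from pl import *
done()
from h import *
grab('side','side1');grab('top','top1')
chain([[((562,-185.6,300),ori(12.8),2),((562,-185.6,264.5),ori(12.8),3),((562,-185.6,264.5),ori(12.8),1)]])
E
```

```text
t 2.48 cmd [ 562.  -185.6  340. ] meas [ 562.8 -184.3  338.9] dang 0.15 F [ 0.5 -0.3 -0.6] w 91.1 q [-19.  17.  73.   0.  89. -32.]
[[0.2,0,0,0,0,0],[0.4,0,0,0,0,0],[0.518,0,0,0,0,0],[0.636,0,0,0,0,0],[0.755,0,0,0,0,0],[0.755,0,0,0,0,0]] MAX 0.755
```

```bash
python3 - <<'E'
import cv2,numpy as np
a=cv2.imread('pics/top1.png')[140:260,280:420];b=cv2.imread('pics/side1.png')[80:250,240:380]
a=cv2.resize(a,(700,600))[:, :400+0] if 0 else cv2.resize(a,(466,400));b=cv2.resize(b,(330,400))
cv2.imwrite('pics/c1.png',np.hstack([a,b]))
E
```

```text
(no output)
```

View pics/c1.png

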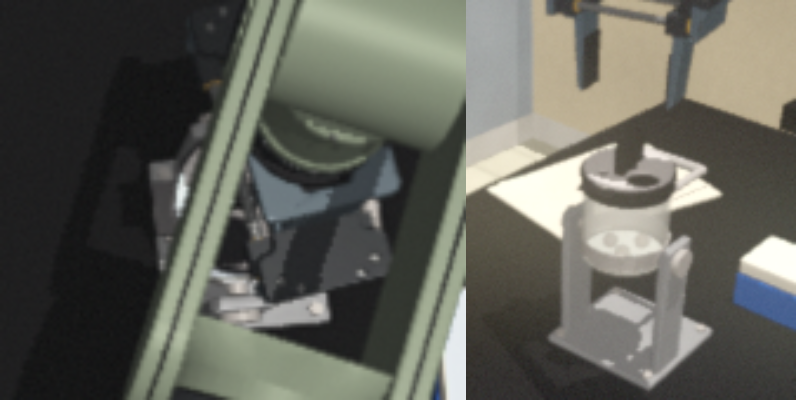

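The side crop shows the open gripper above the dial, its fingers to either side of the grip bar. Descend and close.

>>> send_rows(
  commands=[
    [[0.2,0,0,0,0,0],[0.4,0,0,0,0,0],[0.518,0,0,0,0,0],[0.636,0,0,0,0,0],[0.755,0,0,0,0,0],[0.755,0,0,0,0,0]],
  ],
)

```text
time_s: 3.32
ee_pos: [561.5, -185.5, 263.5]
ee_rot: [151.0, 89.9, 164.0]
force: [-0.3, -0.5, 0.8]
gripper_width: 91.4
```

>>> send_rows(
  commands=[
    [[0,0,0,0,0,0],[0,0,0,0,0,0],[0,0,0,0,0,0],[0,0,0,0,0,0],[0,0,0,0,0,0],[0,0,0,0,0,0]],
  ],
  jaw=1,
  force=20,
)

```text
time_s: 4.08
ee_pos: [562.0, -185.6, 264.5]
ee_rot: [-54.6, 90.0, -41.7]
force: [0.0, -0.4, 0.3]
gripper_width: 34.3
```

```bash
python3 - <<'E'
from pl import *
done()
chain([[((562,-185.6,264.5),ori(-51.2),9),((562,-185.6,264.5),ori(-51.2),2)]])
E
```

```text
t 4.08 cmd [ 562.  -185.6  264.5] meas [ 562.  -185.6  264.5] dang 0.01 F [ 0.  -0.4  0.3] w 34.3 q [-19.  18.  82.  -0.  79. -32.]
[[0,0,0,0.02,0,0],[0,0,0,0.04,0,0],[0,0,0,0.059,0,0],[0,0,0,0.079,0,0],[0,0,0,0.099,0,0],[0,0,0,0.119,0,0],[0,0,0,0.139,0,0],[0,0,0,0.158,0,0],[0,0,0,0.178,0,0],[0,0,0,0.178,0,0],[0,0,0,0.178,0,0]] MAX 0.178
```

Fingers still closing (34 mm); a few more hold rows, then turn.

>>> send_rows(
  commands=[
    [[0,0,0,0,0,0],[0,0,0,0,0,0],[0,0,0,0,0,0],[0,0,0,0,0,0]],
  ],
)

```text
time_s: 4.58
ee_pos: [561.0, -185.8, 264.4]
ee_rot: [178.3, 89.9, -168.7]
force: [-5.1, -0.9, 1.4]
gripper_width: 11.9
```

>>> send_rows(
  commands=[
    [[0,0,0,0.02,0,0],[0,0,0,0.04,0,0],[0,0,0,0.059,0,0],[0,0,0,0.079,0,0],[0,0,0,0.099,0,0],[0,0,0,0.119,0,0],[0,0,0,0.139,0,0],[0,0,0,0.158,0,0],[0,0,0,0.178,0,0],[0,0,0,0.178,0,0],[0,0,0,0.178,0,0]],
  ],
)

```text
time_s: 5.95
ee_pos: [562.1, -186.1, 264.4]
ee_rot: [-25.7, 89.9, -76.7]
force: [-2.3, -2.9, 0.1]
gripper_width: 11.7
```

```bash
python3 - <<'E'
from pl import *
done()
from h import *
grab('side','side2')
im=cv2.imread('pics/side2.png');cv2.imwrite('pics/side2a.png',cv2.resize(im[80:250,250:370],None,fx=3.5,fy=3.5,interpolation=cv2.INTER_CUBIC))
E
```

```text
t 5.95 cmd [ 562.  -185.6  264.5] meas [ 562.1 -186.1  264.4] dang 0.11 F [-2.3 -2.9  0.1] w 11.7 q [-19.  18.  82.  -0.  79.  32.]
```

View pics/side2a.png

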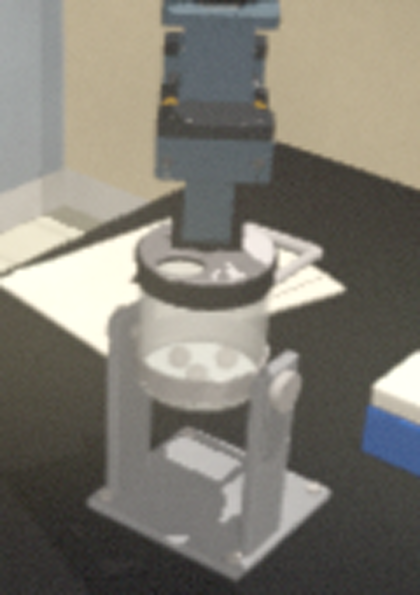

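>>> send_rows(
  commands=[
    [[0,0,0,0,0,0],[0,0,0,0,0,0],[0,0,0,0,0,0],[0,0,0,0,0,0]],
  ],
  jaw=-1,
)

```text
time_s: 6.5
ee_pos: [562.1, -185.4, 264.5]
ee_rot: [78.0, 90.0, 26.9]
force: [-1.4, -0.7, 1.1]
gripper_width: 49.2
```

```bash
python3 - <<'E'
from pl import *
p0,R0=load(); save(p0,R0)
A=np.array([562,-185.6,340]);B=np.array([502.1,230.5,120.]);y0,y1=-51.2,-69.7
segs=[[(A,ori(y0),4)]]
for k in range(1,6):
    f=k/5; q=A+(B-A)*f; segs.append([(q,ori(y0+(y1-y0)*f),3)])
chain(segs)
E
```

```text
[[-0.189,0,0,0,0,0],[-0.378,0,0,0,0,0],[-0.566,0,0,0,0,0],[-0.755,0,0,0,0,0]] MAX 0.755
[[0.147,0.143,-0.241,0.003,0,0],[0.293,0.286,-0.482,0.007,0,0],[0.44,0.429,-0.723,0.01,0,0]] MAX 0.723
[[0.147,0.127,-0.25,0.004,0,0],[0.293,0.255,-0.499,0.007,0,0],[0.44,0.382,-0.749,0.011,0,0]] MAX 0.749
[[0.147,0.11,-0.258,0.003,0,0],[0.293,0.22,-0.515,0.007,0,0],[0.44,0.331,-0.773,0.01,0,0]] MAX 0.773
[[0.147,0.093,-0.264,0.003,0,0],[0.293,0.187,-0.528,0.007,0,0],[0.44,0.28,-0.792,0.01,0,0]] MAX 0.792
[[0.147,0.077,-0.27,0.004,0,0],[0.293,0.154,-0.539,0.007,0,0],[0.44,0.231,-0.809,0.011,0,0]] MAX 0.809
```

>>> send_rows(
  commands=[
    [[-0.189,0,0,0,0,0],[-0.378,0,0,0,0,0],[-0.566,0,0,0,0,0],[-0.755,0,0,0,0,0]],
  ],
)

```text
time_s: 7.0
ee_pos: [562.0, -185.4, 340.6]
ee_rot: [80.4, 90.0, 29.2]
force: [-0.0, 0.4, 0.5]
gripper_width: 88.8
```

>>> send_rows(
  commands=[
    [[0.147,0.143,-0.241,0.003,0,0],[0.293,0.286,-0.482,0.007,0,0],[0.44,0.429,-0.723,0.01,0,0]],
  ],
)

```text
time_s: 7.38
ee_pos: [549.9, -101.5, 295.6]
ee_rot: [70.4, 90.0, 15.6]
force: [0.6, 0.8, -0.1]
gripper_width: 91.5
```

>>> send_rows(
  commands=[
    [[0.147,0.127,-0.25,0.004,0,0],[0.293,0.255,-0.499,0.007,0,0],[0.44,0.382,-0.749,0.011,0,0]],
  ],
)

```text
time_s: 7.75
ee_pos: [537.8, -18.1, 251.6]
ee_rot: [80.2, 90.0, 21.4]
force: [-0.2, 0.5, -0.5]
gripper_width: 91.3
```

>>> send_rows(
  commands=[
    [[0.147,0.11,-0.258,0.003,0,0],[0.293,0.22,-0.515,0.007,0,0],[0.44,0.331,-0.773,0.01,0,0]],
  ],
)

```text
time_s: 8.12
ee_pos: [526.0, 65.1, 207.6]
ee_rot: [87.3, 90.0, 24.9]
force: [0.0, -0.0, 0.3]
gripper_width: 91.2
```

>>> send_rows(
  commands=[
    [[0.147,0.093,-0.264,0.003,0,0],[0.293,0.187,-0.528,0.007,0,0],[0.44,0.28,-0.792,0.01,0,0]],
  ],
)

```text
time_s: 8.5
ee_pos: [514.0, 148.3, 163.6]
ee_rot: [92.6, 90.0, 26.6]
force: [0.9, -0.1, -0.5]
gripper_width: 91.4
```

>>> send_rows(
  commands=[
    [[0.147,0.077,-0.27,0.004,0,0],[0.293,0.154,-0.539,0.007,0,0],[0.44,0.231,-0.809,0.011,0,0],[0.44,0.231,-0.809,0.011,0,0]],
  ],
)

```text
time_s: 9.0
ee_pos: [501.2, 231.6, 118.9]
ee_rot: [-90.1, 89.9, -159.8]
force: [0.3, -0.2, 0.7]
gripper_width: 91.3
```

```bash
python3 - <<'E'
from pl import *
done()
from h import *
grab('side','side3');im,d=grab('top','top3')
a=cv2.imread('pics/top3.png');b=cv2.imread('pics/side3.png')
cv2.imwrite('pics/c3.png',np.hstack([cv2.resize(a[150:260,300:410],(400,400)),cv2.resize(b[220:390,60:230],(400,400))]))
# dial bar now
hsv=cv2.cvtColor(a,cv2.COLOR_BGR2HSV)
vv,uu=np.mgrid[0:420,0:560]; P=bydepth('top',np.c_[uu.ravel(),vv.ravel()],d.ravel()).reshape(420,560,3)
m=(P[...,2]>275)&(P[...,2]<300)&(uu>325)&(uu<395)&(vv>165)&(vv<235); print(m.sum(),P[m].mean(0)); 
if m.sum()>20: print(cv2.minAreaRect(P[m][:,:2].astype(np.float32)))
B=np.array([502.1,230.5])
chain([[((*B,80),ori(-69.7),2),((*B,32),ori(-69.7),4),((*B,32),ori(-69.7),1)]])
E
```

```text
t 9.0 cmd [502.1 230.5 120. ] meas [501.2 231.6 118.9] dang 0.21 F [ 0.3 -0.2  0.7] w 91.3 q [ 24.  21. 101.   0.  59.  93.]
147 [ 561.0773386  -184.48757293  288.72425245]
((562.057373046875, -185.0097198486328), (53.08688735961914, 12.528426170349121), 39.35767364501953)
[[0.2,0,0,0,0,0],[0.4,0,0,0,0,0],[0.52,0,0,0,0,0],[0.64,0,0,0,0,0],[0.76,0,0,0,0,0],[0.88,0,0,0,0,0],[0.88,0,0,0,0,0]] MAX 0.88
```

View pics/c3.png

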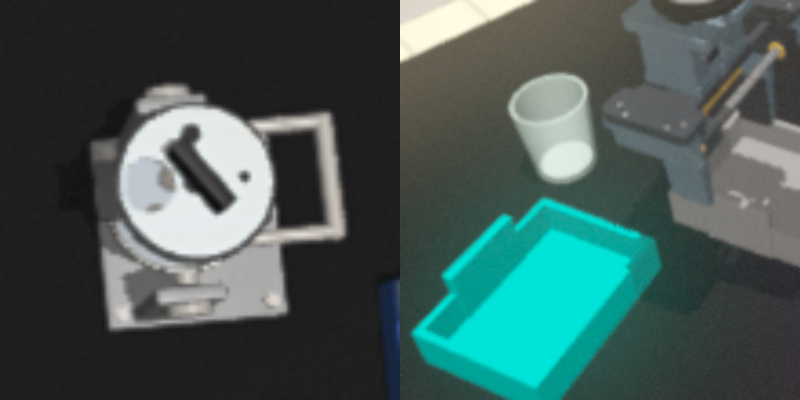

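Dial bar now at 39.4° (target 38.8°, so dial ≈ 0.01 rad), and the large hole lies on the pouring side. Now the grey tray's tab; the glass stays well clear of the gripper.

>>> send_rows(
  commands=[
    [[0.2,0,0,0,0,0],[0.4,0,0,0,0,0],[0.52,0,0,0,0,0],[0.64,0,0,0,0,0],[0.76,0,0,0,0,0],[0.88,0,0,0,0,0],[0.88,0,0,0,0,0]],
  ],
)

```text
time_s: 9.98
ee_pos: [501.4, 230.2, 30.9]
ee_rot: [-84.3, 89.9, -154.1]
force: [-0.5, 0.7, -0.3]
gripper_width: 91.0
```

>>> send_rows(
  commands=[
    [[0,0,0,0,0,0],[0,0,0,0,0,0],[0,0,0,0,0,0],[0,0,0,0,0,0],[0,0,0,0,0,0],[0,0,0,0,0,0],[0,0,0,0,0,0],[0,0,0,0,0,0],[0,0,0,0,0,0],[0,0,0,0,0,0],[0,0,0,0,0,0]],
  ],
  jaw=1,
  force=20,
)

```text
time_s: 11.35
ee_pos: [502.1, 230.4, 31.9]
ee_rot: [-24.3, 90.0, -94.2]
force: [0.5, -0.1, -0.0]
gripper_width: 9.9
```

```bash
python3 - <<'E'
from pl import *
done()
from h import *
im,d=grab('side','side4')
cv2.imwrite('pics/c4.png',cv2.resize(cv2.imread('pics/side4.png')[180:350,100:300],(800,600)))
E
```

```text
t 11.35 cmd [502.1 230.5  32. ] meas [502.1 230.4  31.9] dang 0.01 F [ 0.5 -0.1 -0. ] w 9.9 q [ 23.  27. 106.  -0.  47.  93.]
```

View pics/c4.png

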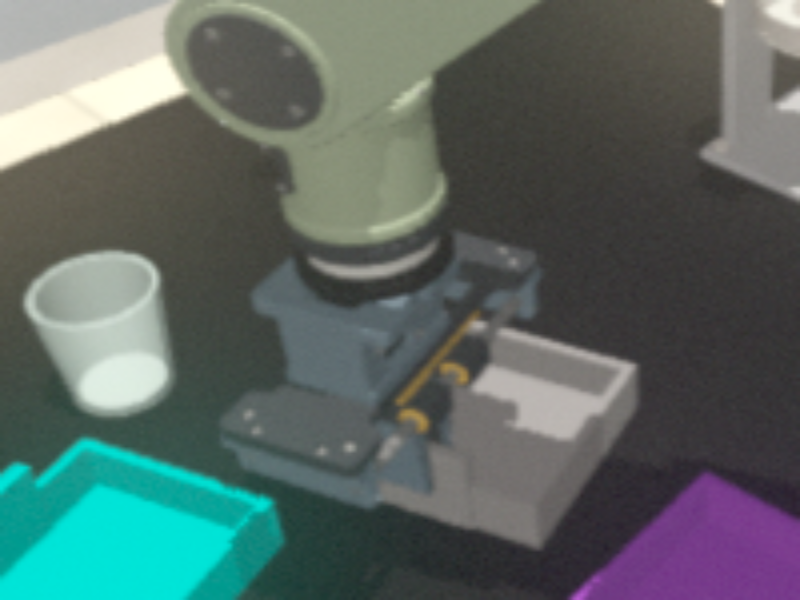

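```bash
python3 - <<'E'
from pl import *
A=np.array([502.1,230.5,32]);B=np.array([550.4,-11.1,32.]);y0,y1=-69.7,-86.2
segs=[]
for k in range(1,4):
    f=k/3; segs.append([(A+(B-A)*f,ori(y0+(y1-y0)*f),6)]+([(B,ori(y1),2)] if k==3 else []))
chain(segs)
E
```

```text
[[0,-0.021,0.135,0.002,0,0],[0,-0.042,0.271,0.005,0,0],[0,-0.063,0.406,0.007,0,0],[0,-0.084,0.541,0.01,0,0],[0,-0.105,0.676,0.012,0,0],[0,-0.126,0.812,0.015,0,0]] MAX 0.812
[[0,-0.008,0.137,0.003,0,0],[0,-0.017,0.273,0.005,0,0],[0,-0.025,0.41,0.008,0,0],[0,-0.033,0.546,0.01,0,0],[0,-0.041,0.683,0.013,0,0],[0,-0.05,0.819,0.015,0,0]] MAX 0.819
[[0,0.005,0.137,0.003,0,0],[0,0.01,0.274,0.005,0,0],[0,0.014,0.411,0.008,0,0],[0,0.019,0.547,0.01,0,0],[0,0.024,0.684,0.013,0,0],[0,0.029,0.821,0.015,0,0],[0,0.029,0.821,0.015,0,0],[0,0.029,0.821,0.015,0,0]] MAX 0.821
```

>>> send_rows(
  commands=[
    [[0,-0.021,0.135,0.002,0,0],[0,-0.042,0.271,0.005,0,0],[0,-0.063,0.406,0.007,0,0],[0,-0.084,0.541,0.01,0,0],[0,-0.105,0.676,0.012,0,0],[0,-0.126,0.812,0.015,0,0]],
  ],
)

```text
time_s: 12.15
ee_pos: [518.4, 148.9, 31.9]
ee_rot: [-39.0, 90.0, -114.3]
force: [-0.2, 0.7, -0.3]
gripper_width: 9.7
```

>>> send_rows(
  commands=[
    [[0,-0.008,0.137,0.003,0,0],[0,-0.017,0.273,0.005,0,0],[0,-0.025,0.41,0.008,0,0],[0,-0.033,0.546,0.01,0,0],[0,-0.041,0.683,0.013,0,0],[0,-0.05,0.819,0.015,0,0]],
  ],
)

```text
time_s: 12.9
ee_pos: [534.4, 68.5, 31.9]
ee_rot: [-34.5, 90.0, -115.3]
force: [0.1, 0.9, -1.8]
gripper_width: 9.8
```

>>> send_rows(
  commands=[
    [[0,0.005,0.137,0.003,0,0],[0,0.01,0.274,0.005,0,0],[0,0.014,0.411,0.008,0,0],[0,0.019,0.547,0.01,0,0],[0,0.024,0.684,0.013,0,0],[0,0.029,0.821,0.015,0,0],[0,0.029,0.821,0.015,0,0],[0,0.029,0.821,0.015,0,0]],
  ],
)

```text
time_s: 13.9
ee_pos: [550.4, -11.2, 31.9]
ee_rot: [-27.9, 90.0, -113.9]
force: [0.2, -0.3, -1.0]
gripper_width: 9.9
```

```bash
python3 - <<'E'
from pl import *
done()
from h import *
im,d=grab('side','side5')
cv2.imwrite('pics/c5.png',cv2.resize(cv2.imread('pics/side5.png')[130:300,170:370],(800,600)))
E
```

```text
t 13.9 cmd [550.4 -11.1  32. ] meas [550.4 -11.2  31.9] dang 0.01 F [ 0.2 -0.3 -1. ] w 9.9 q [ -2.  26. 107.  -0.  47.  84.]
```

View pics/c5.png

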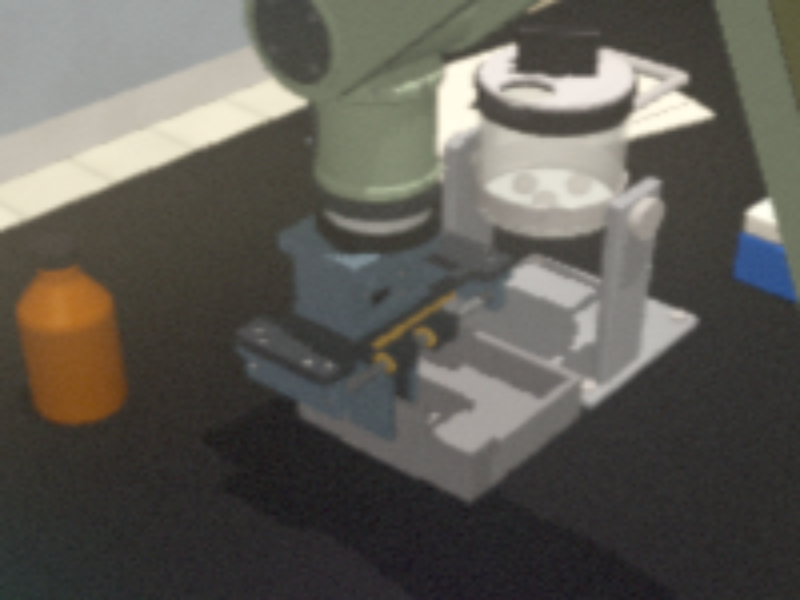

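>>> send_rows(
  commands=[
    [[0,0,0,0,0,0],[0,0,0,0,0,0],[0,0,0,0,0,0]],
  ],
  jaw=0.43,
)

```text
time_s: 14.32
ee_pos: [550.5, -10.8, 32.1]
ee_rot: [73.3, 90.0, -12.7]
force: [0.4, -0.6, -0.1]
gripper_width: 26.2
```

```bash
cat >> pl.py <<'E'
O=np.array([562,-185.6,0]); YW=3.8
def st(y,z,x=0):
    c,s=np.cos(np.radians(YW)),np.sin(np.radians(YW)); return O+np.array([c*x-s*y,s*x+c*y,z])
def hand(th,lean,ext=14):
    """TCP pose with the handle bar at tilt th, ext mm ahead of bar along tool x"""
    ph=np.arctan2(65,-95)-th; R=ori(YW-90,lean=lean); return st(115.1*np.cos(ph),160+115.1*np.sin(ph))+R[:,0]*ext,R
E
python3 - <<'E'
from pl import *
A=np.array([550.4,-11.1,32.]); Z=np.array([0,0,1.]); R=ori(-86.2)
e,Re=hand(0,-25,-55)
l=lambda a:ori(-86.2,lean=a)
segs=[[(A+90*Z,R,4)],[(A+185*Z,R,3)],[(A+285*Z,R,3)],[(st(85,370),R,4)],[(st(0,375),R,3)],[(st(-90,370),l(-10),4)],[(st(-140,330),l(-25),4)],[(e,Re,4),(e,Re,1)]]
print(hand(0,-25),e)
chain(segs)
E
```

```text
(array([ 567.90342788, -274.48037323,  212.30680967]), array([[-2.80085606e-02,  9.97801468e-01,  6.00645520e-02],
       [ 4.21689122e-01,  6.62739004e-02, -9.04315241e-01],
       [-9.06307787e-01,  3.46944695e-18, -4.22618262e-01]])) [ 569.83601856 -303.57692266  274.84204697]
[[-0.225,0,0,0,0,0],[-0.45,0,0,0,0,0],[-0.675,0,0,0,0,0],[-0.9,0,0,0,0,0]] MAX 0.9
[[-0.317,0,0,0,0,0],[-0.633,0,0,0,0,0],[-0.95,0,0,0,0,0]] MAX 0.95
[[-0.333,0,0,0,0,0],[-0.667,0,0,0,0,0],[-1,0,0,0,0,0]] MAX 1.0
[[-0.133,-0.001,0.225,0,0,0],[-0.265,-0.001,0.45,0,0,0],[-0.398,-0.002,0.674,0,0,0],[-0.53,-0.003,0.899,0,0,0]] MAX 0.899
[[-0.017,-0.001,0.283,0,0,0],[-0.033,-0.001,0.567,0,0,0],[-0.05,-0.002,0.85,0,0,0]] MAX 0.85
[[0.012,-0.001,0.225,0,0.007,0],[0.025,-0.001,0.45,0,0.014,0],[0.037,-0.002,0.675,0,0.021,0],[0.05,-0.002,0.9,0,0.028,0]] MAX 0.9
[[0.077,0,0.141,0,0.01,0],[0.153,-0.001,0.281,0,0.021,0],[0.23,-0.001,0.422,0,0.031,0],[0.306,-0.001,0.562,0,0.041,0]] MAX 0.562
[[0.148,0,0.009,0,0,0],[0.296,0,0.017,0,0,0],[0.444,0,0.026,0,0,0],[0.592,0,0.035,0,0,0],[0.592,0,0.035,0,0,0]] MAX 0.592
```

>>> send_rows(
  commands=[
    [[-0.225,0,0,0,0,0],[-0.45,0,0,0,0,0],[-0.675,0,0,0,0,0],[-0.9,0,0,0,0,0]],
  ],
)

```text
time_s: 14.82
ee_pos: [550.3, -10.9, 122.7]
ee_rot: [0.9, 90.0, -85.2]
force: [0.0, -0.2, -0.6]
gripper_width: 26.1
```

>>> send_rows(
  commands=[
    [[-0.317,0,0,0,0,0],[-0.633,0,0,0,0,0],[-0.95,0,0,0,0,0]],
  ],
)

```text
time_s: 15.2
ee_pos: [550.3, -11.0, 218.0]
ee_rot: [51.6, 90.0, -34.5]
force: [0.4, 0.6, 0.1]
gripper_width: 25.8
```

>>> send_rows(
  commands=[
    [[-0.333,0,0,0,0,0],[-0.667,0,0,0,0,0],[-1,0,0,0,0,0]],
  ],
)

```text
time_s: 15.58
ee_pos: [550.2, -10.9, 318.1]
ee_rot: [58.4, 90.0, -27.6]
force: [1.1, -0.5, 0.1]
gripper_width: 26.2
```

>>> send_rows(
  commands=[
    [[-0.133,-0.001,0.225,0,0,0],[-0.265,-0.001,0.45,0,0,0],[-0.398,-0.002,0.674,0,0,0],[-0.53,-0.003,0.899,0,0,0]],
  ],
)

```text
time_s: 16.08
ee_pos: [556.2, -101.3, 370.4]
ee_rot: [5.8, 90.0, -80.2]
force: [0.2, -0.5, -0.6]
gripper_width: 26.0
```

>>> send_rows(
  commands=[
    [[-0.017,-0.001,0.283,0,0,0],[-0.033,-0.001,0.567,0,0,0],[-0.05,-0.002,0.85,0,0,0]],
  ],
)

```text
time_s: 16.45
ee_pos: [561.9, -186.3, 375.0]
ee_rot: [-131.9, 90.0, 142.0]
force: [-0.2, -0.6, 0.2]
gripper_width: 25.9
```

>>> send_rows(
  commands=[
    [[0.012,-0.001,0.225,0,0.007,0],[0.025,-0.001,0.45,0,0.014,0],[0.037,-0.002,0.675,0,0.021,0],[0.05,-0.002,0.9,0,0.028,0]],
  ],
)

```text
time_s: 16.95
ee_pos: [567.9, -276.0, 369.9]
ee_rot: [180.0, 79.8, 93.9]
force: [0.9, 0.6, -1.2]
gripper_width: 25.9
```

>>> send_rows(
  commands=[
    [[0.077,0,0.141,0,0.01,0],[0.153,-0.001,0.281,0,0.021,0],[0.23,-0.001,0.422,0,0.031,0],[0.306,-0.001,0.562,0,0.041,0]],
  ],
)

```text
time_s: 17.45
ee_pos: [571.3, -325.7, 329.6]
ee_rot: [180.0, 65.1, 93.9]
force: [0.6, 0.3, 0.7]
gripper_width: 25.8
```

>>> send_rows(
  commands=[
    [[0.148,0,0.009,0,0,0],[0.296,0,0.017,0,0,0],[0.444,0,0.026,0,0,0],[0.592,0,0.035,0,0,0],[0.592,0,0.035,0,0,0]],
  ],
)

```text
time_s: 18.08
ee_pos: [569.4, -303.0, 273.8]
ee_rot: [-179.7, 65.1, 94.2]
force: [0.2, -0.2, 0.1]
gripper_width: 25.7
```

```bash
python3 - <<'E'
from pl import *
done()
from h import *
im,d=grab('side','side6');im,dt=grab('top','top6')
a=cv2.imread('pics/top6.png');b=cv2.imread('pics/side6.png')
cv2.imwrite('pics/c6.png',np.hstack([cv2.resize(a[130:270,260:400],(400,400)),cv2.resize(b[100:300,200:400],(400,400))]))
vv,uu=np.mgrid[0:420,0:560]; P=bydepth('top',np.c_[uu.ravel(),vv.ravel()],dt.ravel()).reshape(420,560,3)
tt=(abs(P[...,2]-40)<6)&(vv>170)&(vv<260)&(uu>255)&(uu<345); print(tt.sum(),cv2.minAreaRect(P[tt][:,:2].astype(np.float32)))
chain([[(*hand(0,-25,14),7),(*hand(0,-25,14),1)]])
E
```

```text
t 18.07 cmd [ 569.8 -303.6  274.8] meas [ 569.4 -303.   273.8] dang 0.15 F [ 0.2 -0.2  0.1] w 25.7 q [-38.  32.  63.  18. 102.  49.]
350 ((556.0147094726562, -92.51376342773438), (151.0740966796875, 174.8305206298828), 4.254241943359375)
[[0.099,0,0,0,0,0],[0.197,0,-0.001,0,0,0],[0.296,0,-0.001,0,0,0],[0.394,0.001,-0.001,0,0,0],[0.493,0.001,-0.002,0,0,0],[0.591,0.001,-0.002,0,0,0],[0.69,0.001,-0.002,0,0,0],[0.69,0.001,-0.002,0,0,0]] MAX 0.69
```

View pics/c6.png

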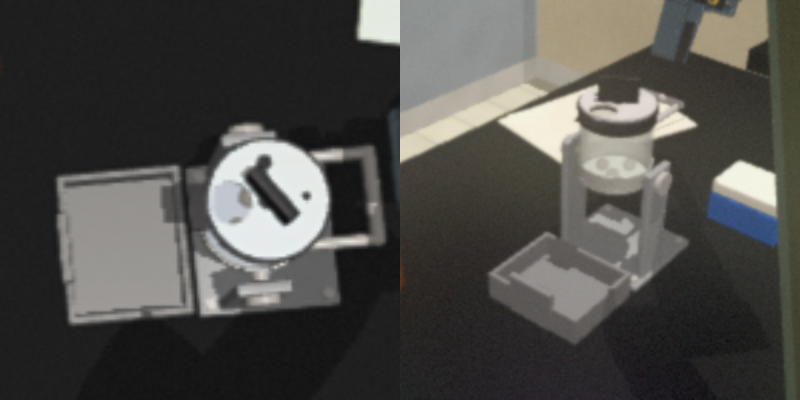

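The top crop shows the tray square beside the base plate with a small gap, the large hole toward it, and the handle free. Now cage and pinch the handle.

>>> send_rows(
  commands=[
    [[0.099,0,0,0,0,0],[0.197,0,-0.001,0,0,0],[0.296,0,-0.001,0,0,0],[0.394,0.001,-0.001,0,0,0],[0.493,0.001,-0.002,0,0,0],[0.591,0.001,-0.002,0,0,0],[0.69,0.001,-0.002,0,0,0],[0.69,0.001,-0.002,0,0,0]],
  ],
)

```text
time_s: 19.18
ee_pos: [567.6, -274.0, 211.4]
ee_rot: [-179.8, 65.1, 94.1]
force: [0.1, -0.2, 0.4]
gripper_width: 26.3
```

>>> send_rows(
  commands=[
    [[0,0,0,0,0,0],[0,0,0,0,0,0],[0,0,0,0,0,0],[0,0,0,0,0,0]],
  ],
  jaw=1,
  force=12,
)

```text
time_s: 19.68
ee_pos: [568.2, -275.4, 212.6]
ee_rot: [179.9, 65.3, 93.8]
force: [1.1, -4.2, 0.8]
gripper_width: 11.6
```

```bash
python3 - <<'E'
from pl import *
done()
from h import *
im,d=grab('side','side7')
cv2.imwrite('pics/c7.png',cv2.resize(cv2.imread('pics/side7.png')[80:260,250:420],(600,600)))
L=lambda th:-25+50*th/2.06
segs=[]
for a,b in((0,.7),(.7,1.4),(1.4,2.06)):
    segs.append([(*hand(a+(b-a)*k/8,L(a+(b-a)*k/8)),1) for k in range(1,9)])
chain(segs)
E
```

```text
t 19.68 cmd [ 567.9 -274.5  212.3] meas [ 568.2 -275.4  212.6] dang 0.13 F [ 1.1 -4.2  0.8] w 11.6 q [-37.  32.  72.  19.  93.  48.]
[[-0.048,0,-0.084,0,-0.005,0],[-0.088,0,-0.171,0,-0.011,0],[-0.12,0,-0.262,0,-0.017,0],[-0.144,0.001,-0.354,0,-0.023,0],[-0.159,0.001,-0.449,0,-0.029,0],[-0.165,0.001,-0.544,0,-0.035,0],[-0.164,0.001,-0.64,0,-0.041,0],[-0.153,0.001,-0.735,0,-0.047,0]] MAX 0.735
[[-0.009,0.001,-0.095,0,-0.006,0],[-0.009,0.001,-0.191,0,-0.012,0],[-0.001,0.001,-0.286,0,-0.017,0],[0.016,0.001,-0.38,0,-0.023,0],[0.041,0.002,-0.472,0,-0.029,0],[0.074,0.002,-0.561,0,-0.035,0],[0.115,0.002,-0.648,0,-0.041,0],[0.164,0.002,-0.73,0,-0.047,0]] MAX 0.73
[[0.03,0.001,-0.085,0,-0.006,0],[0.066,0.001,-0.168,0,-0.011,0],[0.109,0.001,-0.247,0,-0.017,0],[0.159,0.001,-0.323,0,-0.022,0],[0.215,0.001,-0.394,0,-0.028,0],[0.277,0.001,-0.46,0,-0.033,0],[0.345,0.002,-0.521,0,-0.039,0],[0.417,0.002,-0.576,0,-0.044,0]] MAX 0.576
```

View pics/c7.png

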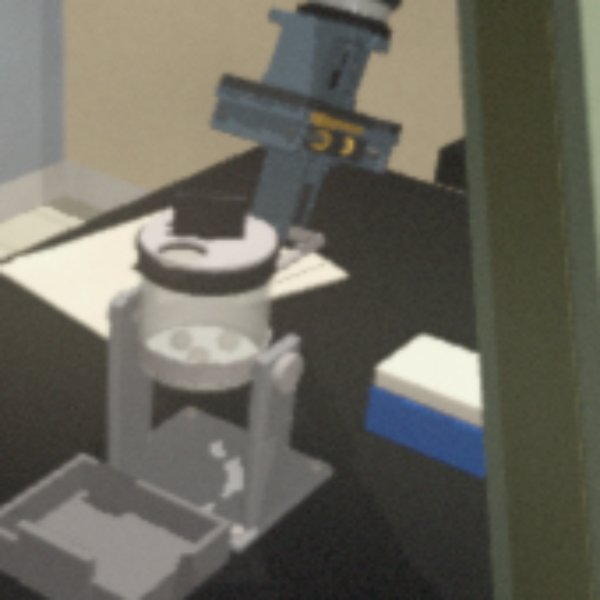

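The fingers hold the handle bar (11.6 mm). Tip in stages.

>>> send_rows(
  commands=[
    [[-0.048,0,-0.084,0,-0.005,0],[-0.088,0,-0.171,0,-0.011,0],[-0.12,0,-0.262,0,-0.017,0],[-0.144,0.001,-0.354,0,-0.023,0],[-0.159,0.001,-0.449,0,-0.029,0],[-0.165,0.001,-0.544,0,-0.035,0],[-0.164,0.001,-0.64,0,-0.041,0],[-0.153,0.001,-0.735,0,-0.047,0]],
  ],
)

```text
time_s: 20.72
ee_pos: [564.1, -214.2, 257.7]
ee_rot: [179.4, 82.3, 93.4]
force: [0.4, -2.9, 0.5]
gripper_width: 11.7
```

>>> send_rows(
  commands=[
    [[-0.009,0.001,-0.095,0,-0.006,0],[-0.009,0.001,-0.191,0,-0.012,0],[-0.001,0.001,-0.286,0,-0.017,0],[0.016,0.001,-0.38,0,-0.023,0],[0.041,0.002,-0.472,0,-0.029,0],[0.074,0.002,-0.561,0,-0.035,0],[0.115,0.002,-0.648,0,-0.041,0],[0.164,0.002,-0.73,0,-0.047,0]],
  ],
)

```text
time_s: 21.72
ee_pos: [558.8, -138.9, 250.4]
ee_rot: [-0.1, 80.9, -86.1]
force: [3.2, -2.4, -0.1]
gripper_width: 11.8
```

```bash
python3 - <<'E'
from pl import *
s=env.state(); p,R=meas(); q,Rq=hand(1.4,-25+50*1.4/2.06); print(p.round(1),q.round(1),np.degrees(Ro.from_matrix(R.T@Rq).magnitude()),s['force'].round(1),s['gripper_width'],s['qpos'].round(0))
from h import *
grab('side','side8')
cv2.imwrite('pics/c8.png',cv2.resize(cv2.imread('pics/side8.png')[80:290,200:410],(600,600)))
E
```

```text
[ 558.8 -138.9  250.4] [ 559.  -140.   250.8] 0.21371273735765534 [ 3.2 -2.4 -0.1] 11.83295403403863 [-10.  16.  88.  -9.  74.  78.]
```

View pics/c8.png

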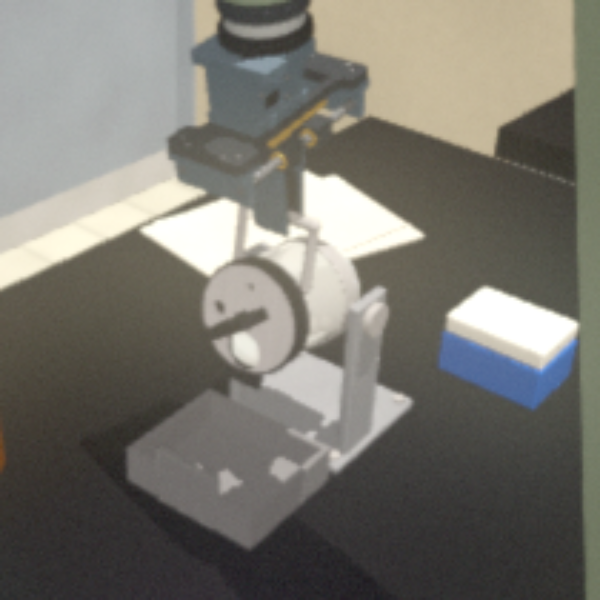

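The jar is at about 1.4 rad with the hole low over the tray, and the arm is following the circle. Continue to 2.06 and hold.

>>> send_rows(
  commands=[
    [[0.03,0.001,-0.085,0,-0.006,0],[0.066,0.001,-0.168,0,-0.011,0],[0.109,0.001,-0.247,0,-0.017,0],[0.159,0.001,-0.323,0,-0.022,0],[0.215,0.001,-0.394,0,-0.028,0],[0.277,0.001,-0.46,0,-0.033,0],[0.345,0.002,-0.521,0,-0.039,0],[0.417,0.002,-0.576,0,-0.044,0],[0.417,0.002,-0.576,0,-0.044,0],[0.417,0.002,-0.576,0,-0.044,0],[0.417,0.002,-0.576,0,-0.044,0],[0.417,0.002,-0.576,0,-0.044,0],[0.417,0.002,-0.576,0,-0.044,0],[0.417,0.002,-0.576,0,-0.044,0],[0.417,0.002,-0.576,0,-0.044,0],[0.417,0.002,-0.576,0,-0.044,0],[0.417,0.002,-0.576,0,-0.044,0]],
  ],
)

```text
time_s: 23.9
ee_pos: [555.2, -89.4, 200.5]
ee_rot: [-0.1, 65.2, -86.2]
force: [0.1, 4.9, -1.9]
gripper_width: 11.6
```

```bash
python3 - <<'E'
from pl import *
done()
from h import *
grab('side','side9');grab('top','top9')
a=cv2.imread('pics/top9.png');b=cv2.imread('pics/side9.png')
cv2.imwrite('pics/c9.png',np.hstack([cv2.resize(a[150:270,250:370],(400,400)),cv2.resize(b[140:300,200:360],(400,400))]))
E
```

```text
t 23.9 cmd [555.7 -89.7 200.7] meas [555.2 -89.4 200.5] dang 0.06 F [ 0.1  4.9 -1.9] w 11.6 q [  4.  18.  97. -27.  68. 101.]
```

View pics/c9.png

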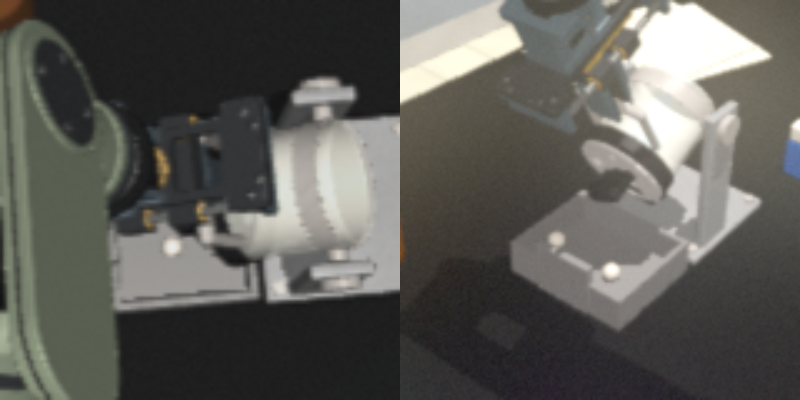

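```bash
python3 - <<'E'
from pl import *
L=lambda th:-25+50*th/2.06
ths=[1.97,1.85,1.75,1.85,1.98,2.09,2.09,2.09,2.09,1.97,1.85,1.75,1.85,1.98,2.09,2.09,2.09,2.09]
chain([[(*hand(t,L(t)),1) for t in ths]])
E
```

```text
[[-0.059,0,0.079,0,0.006,0],[-0.126,-0.001,0.193,0,0.014,0],[-0.171,-0.001,0.293,0,0.02,0],[-0.126,-0.001,0.193,0,0.014,0],[-0.053,0,0.07,0,0.005,0],[0.022,0,-0.025,0,-0.002,0],[0.022,0,-0.025,0,-0.002,0],[0.022,0,-0.025,0,-0.002,0],[0.022,0,-0.025,0,-0.002,0],[-0.059,0,0.079,0,0.006,0],[-0.126,-0.001,0.193,0,0.014,0],[-0.171,-0.001,0.293,0,0.02,0],[-0.126,-0.001,0.193,0,0.014,0],[-0.053,0,0.07,0,0.005,0],[0.022,0,-0.025,0,-0.002,0],[0.022,0,-0.025,0,-0.002,0],[0.022,0,-0.025,0,-0.002,0],[0.022,0,-0.025,0,-0.002,0]] MAX 0.293
```

Two balls are visible in the tray (side crop 555,238 and 610,270; top crop 172,247). The third can't be seen, so rock twice.

>>> send_rows(
  commands=[
    [[-0.059,0,0.079,0,0.006,0],[-0.126,-0.001,0.193,0,0.014,0],[-0.171,-0.001,0.293,0,0.02,0],[-0.126,-0.001,0.193,0,0.014,0],[-0.053,0,0.07,0,0.005,0],[0.022,0,-0.025,0,-0.002,0],[0.022,0,-0.025,0,-0.002,0],[0.022,0,-0.025,0,-0.002,0],[0.022,0,-0.025,0,-0.002,0],[-0.059,0,0.079,0,0.006,0],[-0.126,-0.001,0.193,0,0.014,0],[-0.171,-0.001,0.293,0,0.02,0],[-0.126,-0.001,0.193,0,0.014,0],[-0.053,0,0.07,0,0.005,0],[0.022,0,-0.025,0,-0.002,0],[0.022,0,-0.025,0,-0.002,0],[0.022,0,-0.025,0,-0.002,0],[0.022,0,-0.025,0,-0.002,0]],
  ],
)

```text
time_s: 26.25
ee_pos: [555.5, -88.4, 197.8]
ee_rot: [0.0, 64.5, -86.1]
force: [0.3, 4.8, -2.9]
gripper_width: 11.6
```

```bash
python3 - <<'E'
from pl import *
done()
from h import *
grab('side','side10')
b=cv2.imread('pics/side10.png')
cv2.imwrite('pics/c10.png',cv2.resize(b[160:290,220:350],(600,600),interpolation=cv2.INTER_CUBIC))
L=lambda th:-25+50*th/2.06
segs=[]
for a,b in((2.09,1.4),(1.4,.7),(.7,0)):
    segs.append([(*hand(a+(b-a)*k/8,L(a+(b-a)*k/8)),1) for k in range(1,9)])
# press a bit to the stop
chain(segs)
E
```

```text
t 26.25 cmd [555.6 -88.4 197.6] meas [555.5 -88.4 197.8] dang 0.13 F [ 0.3  4.8 -2.9] w 11.6 q [  5.  18.  98. -28.  67. 102.]
[[-0.059,0,0.075,0,0.005,0],[-0.11,-0.001,0.154,0,0.011,0],[-0.155,-0.001,0.238,0,0.017,0],[-0.191,-0.001,0.326,0,0.023,0],[-0.22,-0.001,0.416,0,0.029,0],[-0.241,-0.001,0.508,0,0.034,0],[-0.253,-0.001,0.602,0,0.04,0],[-0.257,-0.002,0.696,0,0.046,0]] MAX 0.696
[[-0.023,0,0.093,0,0.006,0],[-0.037,0,0.188,0,0.012,0],[-0.043,0,0.283,0,0.018,0],[-0.04,-0.001,0.378,0,0.024,0],[-0.029,-0.001,0.473,0,0.03,0],[-0.009,-0.001,0.567,0,0.035,0],[0.019,-0.001,0.658,0,0.041,0],[0.055,-0.002,0.746,0,0.047,0]] MAX 0.746
[[0.018,0,0.094,0,0.006,0],[0.044,0,0.186,0,0.012,0],[0.078,0,0.276,0,0.018,0],[0.12,0,0.362,0,0.024,0],[0.17,-0.001,0.444,0,0.03,0],[0.227,-0.001,0.521,0,0.036,0],[0.29,-0.001,0.593,0,0.042,0],[0.36,-0.001,0.659,0,0.047,0]] MAX 0.659
```

View pics/c10.png

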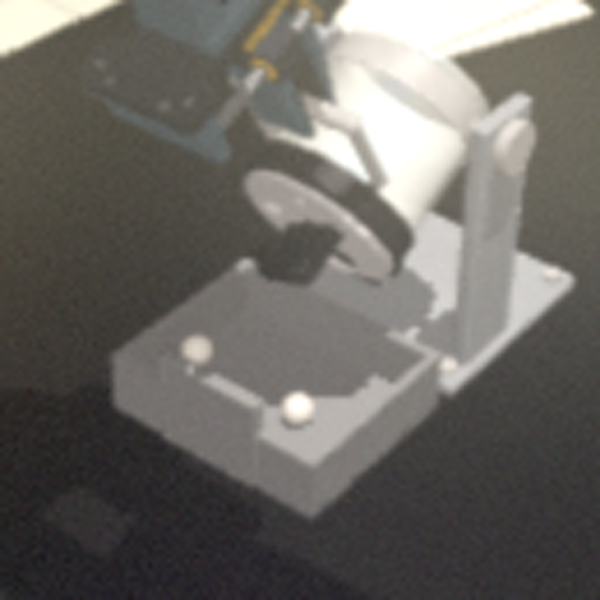

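>>> send_rows(
  commands=[
    [[-0.059,0,0.075,0,0.005,0],[-0.11,-0.001,0.154,0,0.011,0],[-0.155,-0.001,0.238,0,0.017,0],[-0.191,-0.001,0.326,0,0.023,0],[-0.22,-0.001,0.416,0,0.029,0],[-0.241,-0.001,0.508,0,0.034,0],[-0.253,-0.001,0.602,0,0.04,0],[-0.257,-0.002,0.696,0,0.046,0]],
  ],
)

```text
time_s: 27.3
ee_pos: [558.8, -138.9, 252.8]
ee_rot: [0.9, 81.3, -85.3]
force: [-1.0, 8.2, 4.8]
gripper_width: 11.7
```

```bash
python3 - <<'E'
from h import *
grab('side','side11');grab('top','top11')
b=cv2.imread('pics/side11.png');a=cv2.imread('pics/top11.png')
cv2.imwrite('pics/c11.png',np.hstack([cv2.resize(a[160:260,250:350],(400,400),interpolation=cv2.INTER_CUBIC),cv2.resize(b[170:290,220:340],(400,400),interpolation=cv2.INTER_CUBIC)]))
E
```

```text
(no output)
```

View pics/c11.png

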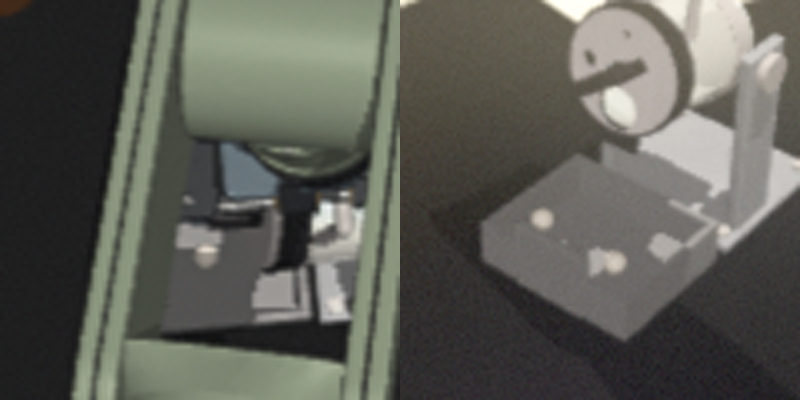

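```bash
python3 - <<'E'
from h import *
b=cv2.imread('pics/side11.png')
cv2.imwrite('pics/c11b.png',cv2.resize(b[150:240,265:355],(600,600),interpolation=cv2.INTER_CUBIC))
uv=[(220+541*.3,170+218*.3),(220+614*.3-120,170+262*.3)]
uv=[(220+(541-400)*.3,170+218*.3),(220+(614-400)*.3,170+262*.3)]
print(onplane('side',uv,14)); 
print(onplane('top',[(250+206*.25,160+256*.25)],14))
E
```

```text
[[610.00095244 -61.53616394  14.        ]
 [527.47610929 -62.42072788  14.        ]]
[[530.78062488 -64.84053415  14.        ]]
```

View pics/c11b.png

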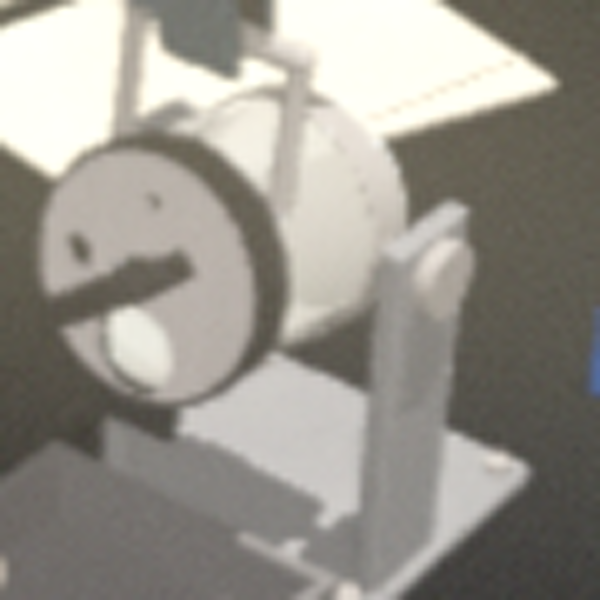

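>>> send_rows(
  commands=[
    [[-0.023,0,0.093,0,0.006,0],[-0.037,0,0.188,0,0.012,0],[-0.043,0,0.283,0,0.018,0],[-0.04,-0.001,0.378,0,0.024,0],[-0.029,-0.001,0.473,0,0.03,0],[-0.009,-0.001,0.567,0,0.035,0],[0.019,-0.001,0.658,0,0.041,0],[0.055,-0.002,0.746,0,0.047,0]],
  ],
)

```text
time_s: 28.4
ee_pos: [563.8, -215.2, 258.5]
ee_rot: [179.3, 82.0, 93.2]
force: [1.1, 3.6, 2.4]
gripper_width: 11.7
```

>>> send_rows(
  commands=[
    [[0.018,0,0.094,0,0.006,0],[0.044,0,0.186,0,0.012,0],[0.078,0,0.276,0,0.018,0],[0.12,0,0.362,0,0.024,0],[0.17,-0.001,0.444,0,0.03,0],[0.227,-0.001,0.521,0,0.036,0],[0.29,-0.001,0.593,0,0.042,0],[0.36,-0.001,0.659,0,0.047,0],[0.36,-0.001,0.659,0,0.047,0]],
  ],
)

```text
time_s: 29.52
ee_pos: [567.6, -275.1, 210.8]
ee_rot: [-179.8, 65.0, 94.1]
force: [-0.2, 0.7, 0.5]
gripper_width: 11.4
```

```bash
python3 - <<'E'
from pl import *
done()
from h import *
grab('side','side12');grab('top','top12')
b=cv2.imread('pics/side12.png');a=cv2.imread('pics/top12.png')
cv2.imwrite('pics/c12.png',np.hstack([cv2.resize(a[150:270,250:370],(400,400),interpolation=cv2.INTER_CUBIC),cv2.resize(b[140:290,210:360],(400,400),interpolation=cv2.INTER_CUBIC)]))
E
```

```text
t 29.52 cmd [ 567.9 -274.5  212.3] meas [ 567.6 -275.1  210.8] dang 0.19 F [-0.2  0.7  0.5] w 11.4 q [-37.  32.  72.  19.  93.  47.]
```

View pics/c12.png

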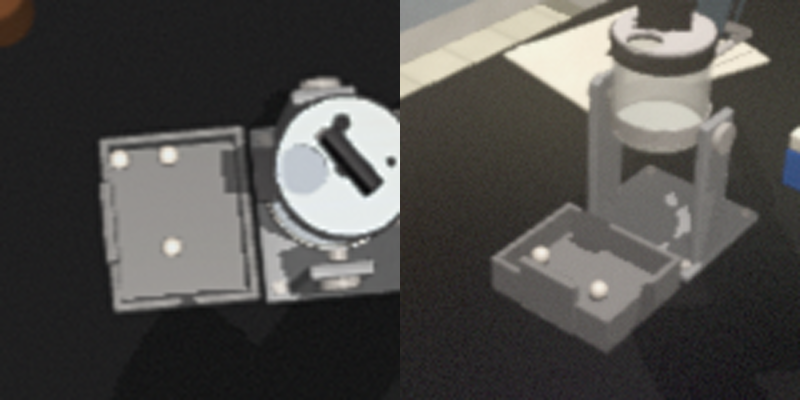

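All three balls lie in the tray (top crop 120,159; 168,155; 172,247) and the jar is empty. Nudge the jar onto its stop, release, withdraw.

```bash
python3 - <<'E'
from pl import *
chain([[(*hand(-.03,-25),3),(*hand(-.03,-25),1),(*hand(0,-25),2)]])
os.replace('cmd_next.json','cmd.json')
e,R=hand(0,-25,-60)
chain([[(e,R,6)],[(e+np.array([0,-30,80]),R,4),(e+np.array([0,-30,80]),R,2)]])
E
```

```text
[[0.006,0,0.01,0,0,0],[0.012,0,0.019,0,0,0],[0.019,0,0.029,0,0,0],[0.019,0,0.029,0,0,0],[0.009,0,0.014,0,0,0],[0,0,0,0,0,0]] MAX 0.029
[[-0.123,0,0,0,0,0],[-0.247,0,0.001,0,0,0],[-0.37,0,0.001,0,0,0],[-0.493,-0.001,0.001,0,0,0],[-0.616,-0.001,0.002,0,0,0],[-0.74,-0.001,0.002,0,0,0]] MAX 0.74
[[-0.213,-0.005,-0.016,0,0,0],[-0.426,-0.01,-0.032,0,0,0],[-0.638,-0.015,-0.048,0,0,0],[-0.851,-0.02,-0.065,0,0,0],[-0.851,-0.02,-0.065,0,0,0],[-0.851,-0.02,-0.065,0,0,0]] MAX 0.851
```

>>> send_rows(
  commands=[
    [[0.006,0,0.01,0,0,0],[0.012,0,0.019,0,0,0],[0.019,0,0.029,0,0,0],[0.019,0,0.029,0,0,0],[0.009,0,0.014,0,0,0],[0,0,0,0,0,0]],
  ],
)

```text
time_s: 30.38
ee_pos: [567.6, -274.9, 211.1]
ee_rot: [-179.8, 65.2, 94.1]
force: [0.4, 0.1, -3.9]
gripper_width: 11.7
```

>>> send_rows(
  commands=[
    [[0,0,0,0,0,0],[0,0,0,0,0,0],[0,0,0,0,0,0],[0,0,0,0,0,0]],
  ],
  jaw=0.43,
)

```text
time_s: 30.88
ee_pos: [568.0, -274.6, 212.4]
ee_rot: [180.0, 65.2, 93.9]
force: [0.3, 0.3, -0.1]
gripper_width: 25.6
```

>>> send_rows(
  commands=[
    [[-0.123,0,0,0,0,0],[-0.247,0,0.001,0,0,0],[-0.37,0,0.001,0,0,0],[-0.493,-0.001,0.001,0,0,0],[-0.616,-0.001,0.002,0,0,0],[-0.74,-0.001,0.002,0,0,0]],
  ],
)

```text
time_s: 31.62
ee_pos: [570.0, -306.1, 280.1]
ee_rot: [180.0, 65.2, 93.9]
force: [-0.3, -0.4, 0.6]
gripper_width: 26.1
```

>>> send_rows(
  commands=[
    [[-0.213,-0.005,-0.016,0,0,0],[-0.426,-0.01,-0.032,0,0,0],[-0.638,-0.015,-0.048,0,0,0],[-0.851,-0.02,-0.065,0,0,0],[-0.851,-0.02,-0.065,0,0,0],[-0.851,-0.02,-0.065,0,0,0]],
  ],
)

```text
time_s: 32.38
ee_pos: [569.9, -335.5, 358.6]
ee_rot: [-179.9, 65.1, 94.1]
force: [-0.0, 0.2, 1.0]
gripper_width: 26.1
```

```bash
python3 - <<'E'
from pl import *
done()
from h import *
grab('side','side13');im,d=grab('top','top13')
b=cv2.imread('pics/side13.png');a=cv2.imread('pics/top13.png')
cv2.imwrite('pics/c13.png',np.hstack([cv2.resize(a[140:280,250:410],(400,350),interpolation=cv2.INTER_CUBIC),cv2.resize(b[80:290,160:400],(400,350),interpolation=cv2.INTER_CUBIC)]))
cv2.imwrite('pics/side13f.png',b)
vv,uu=np.mgrid[0:420,0:560]; P=bydepth('top',np.c_[uu.ravel(),vv.ravel()],d.ravel()).reshape(420,560,3)
m=(P[...,2]>275)&(P[...,2]<300)&(uu>325)&(uu<395)&(vv>165)&(vv<235); print(m.sum(),cv2.minAreaRect(P[m][:,:2].astype(np.float32)))
m=(abs(P[...,2]-254.5)<4)&(uu>330)&(uu<375)&(vv>175)&(vv<222); A=np.c_[P[m][:,:2],np.ones(m.sum())]; c=np.linalg.lstsq(A,P[m][:,2],rcond=None)[0]; print('disc slope rad',c,P[m].mean(0))
hsv=cv2.cvtColor(a,cv2.COLOR_BGR2HSV); w=((hsv[...,2]>190)&(hsv[...,1]<60)).astype(np.uint8); w[:, :278]=0; w[:,328:]=0; w[:185]=0; w[245:]=0
n,l,s,ce=cv2.connectedComponentsWithStats(w)
for i in range(1,n):
    if s[i,4]>5:
        q=onplane('top',ce[i],14)[0]; dd=q[:2]-st(115,0)[:2]; cc,ss=np.cos(np.radians(3.8)),np.sin(np.radians(3.8)); print(s[i,4],ce[i].round(1),q.round(1),'tray xy',(cc*dd[0]+ss*dd[1]).round(1),(-ss*dd[0]+cc*dd[1]).round(1))
E
```

```text
t 32.38 cmd [ 570.  -335.6  359.4] meas [ 569.9 -335.5  358.6] dang 0.07 F [-0.   0.2  1. ] w 26.1 q [-40.  34.  47.  19. 115.  51.]
146 ((561.7960815429688, -184.60281372070312), (53.15205383300781, 12.3311128616333), 39.3495979309082)
disc slope rad [ 1.08611134e-03 -7.62908787e-03  2.52265139e+02] [ 560.94105742 -189.44542073  254.31967902]
18 [285.5 197.2] [611.5 -19.4  14. ] tray xy 60.4 47.5
21 [300. 196.] [614.2 -62.5  14. ] tray xy 60.3 4.4
19 [301.2 223.6] [531.9 -64.   14. ] tray xy -22.0 8.3
```

View pics/c13.png

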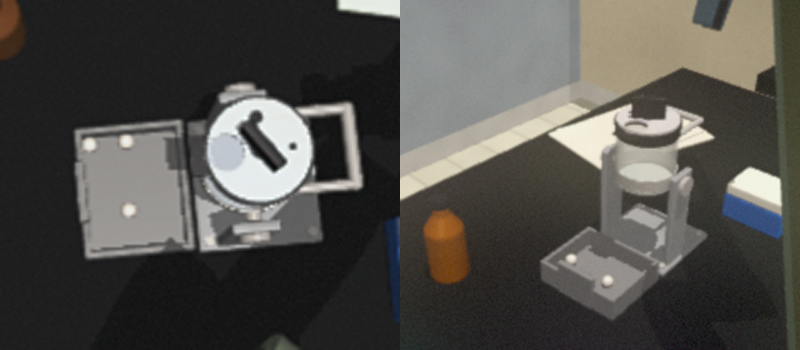

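The jar is upright (disc slope about 0.008 rad) and the dial bar is at 39.3° against 38.8°. All three balls are inside the walls, the tray is flat, and the gripper is clear. Handing in.

```bash
python3 -c "
from workcell import env
print(env.job_done())"
```

```text
the job is handed in; nothing more can be done
None
```

I emptied the jar and handed the job in at about 32.5 s; no verdict is reported.

**What I did:**
- I turned the dial 64° clockwise to the largest hole and dragged the grey tray by its tab to the landing point.
- I then pinched the handle and tipped the jar to about 2.06 rad. I rocked it twice, because the third ball was out of sight, then swung it back and nudged it onto its stop before letting go.

**What the last checks showed:**
- **Balls:** all three are in the tray, at tray (x, y) of about (60, 48), (60, 4) and (-22, 8) mm. They had not visibly moved since the earlier picture, and the jar looked empty.
- **Jar:** the disc's slope is about 0.01 rad, so it is upright.
- **Dial:** it is about 0.01 rad from the largest hole.
- **Tray:** it looks flat and square beside the base plate. Two later depth measurements did not contradict this, but neither was a clean fit of the tray outline: the one I tried picked up base plate points, so I judged its final placement by eye.
- **Bystanders and forces:** the bottle and tip box stand as before. The glass was out of my last crops, and the gripper never came closer than about 200 mm by my estimate. The measured wrist forces I read stayed under 10 N.

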